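# Change over the balance-weight cutter

## Task

Change the weight cutter over to the next length: empty its catch tray, every full-length bar into the tote and every short offcut into the scrap tin. Set the length stop to the setting mark with the screw knob, never pushing on the stop itself; the screw has play, so first wind the stop away from the cutter head to at least 5 mm past the mark, then back towards the head until its pointer is in line with the mark, finish in that direction and leave it. Leave the spray bottle, socket and mallet where they are.

Things in the scene. Friction and masses are not known exactly. Their poses are not given: they have to be found in the camera images.
- stop_index (a point): top of the dark 2 mm pointer fin on the near side of the length stop (steel carriage, 60 mm long, on the bed of the cutter, top of fin 76 mm above the bench); axes as the machine: y along the bed towards the cutter head (the tall block, 190 mm high with a lever up to 252 mm, beyond the catch tray), x away from the robot, z up
- stop: the length stop carriage itself, 72 x 64 mm seen from above, up to 91 mm high; it is driven only through the screw; to be left untouched by the fingers; axes as above; its origin is at bench height below the middle of the carriage
- mark: setting mark: small steel rider, 18 x 16 mm, clamped on the white-topped scale bar beside the stop, with an upright dark 2 mm fin in line with the stop's fin; origin under the fin, on the scale bar 45 mm above the bench, fin top 76 mm above the bench; y along the bed towards the cutter head. The stop is on the mark when both fins have the same y. Ticks on the scale bar are 10 mm apart
- nut_mid (a point): top centre of the brass nut seen in the window of the stop, between its two lugs. The screw drives the nut; the nut has 3 mm of play between the lugs (1.5 mm to each side of centre), so the stop moves only once the nut bears on a lug. The middle of the nut is level (same y) with the stop's fin when the nut is centred; it lies 1.5 mm nearer to the head when it pushes the stop towards the head. Axes as the machine
- knob (a joint): angle of the screw knob, rad, 0 at the start, grows clockwise seen from above. Clockwise drives the nut away from the head, 3.82 mm per rad (24 mm a turn); range -2.5 to 23. Stiff: about 0.16 N m to turn, it stays where it is left
- knob_grip (a point): on the upright axis of the round black knob (42 mm diameter, 30 mm tall) on the gearbox at the end of the bed away from the head, at half the knob's height, 105 mm above the bench; the knob's underside is 90 mm and the gearbox top 80 mm above the bench
- tray: aluminium catch tray, fixed, 210 x 320 mm outside, 30 mm high, walls 4 mm, floor 4 mm thick; origin under its centre on the bench, x its 210 mm side
- tote: open grey plastic tote, fixed, 170 mm (its x) x 190 mm (its y) outside, 60 mm high, walls and floor 5 mm; origin under its centre on the bench
- tin: round open steel scrap tin, fixed, 112 mm across the mouth, 75 mm high, wall 3 mm, floor 4 mm; origin under its centre on the bench
- spray: white spray bottle, 60 mm across, 170 mm high, standing; a bystander
- socket: steel wheel-nut socket, 34 mm across, 70 mm high, standing; a bystander
- mallet: rubber-headed mallet, 280 mm long, lying; a bystander
- bar1: flat steel balance-weight bar, 60 x 24 x 18 mm, about 0.2 kg, lying flat in the catch tray; origin at the centre of its underside, x along its length, y across its 24 mm width, z up as it starts; may be absent
- bar2: flat steel balance-weight bar, 60 x 24 x 18 mm, about 0.2 kg, lying flat in the catch tray; origin at the centre of its underside, x along its length, y across its 24 mm width, z up as it starts; may be absent
- bar3: flat steel balance-weight bar, 60 x 24 x 18 mm, about 0.2 kg, lying flat in the catch tray; origin at the centre of its underside, x along its length, y across its 24 mm width, z up as it starts; may be absent
- bar4: flat steel balance-weight bar, 60 x 24 x 18 mm, about 0.2 kg, lying flat in the catch tray; origin at the centre of its underside, x along its length, y across its 24 mm width, z up as it starts; may be absent
- offcut1: short steel offcut of the same stock, 28 x 24 x 18 mm, about 0.09 kg, lying flat in the catch tray; origin at the centre of its underside, x along its 28 mm length, y across its 24 mm width; may be absent
- offcut2: short steel offcut of the same stock, 28 x 24 x 18 mm, about 0.09 kg, lying flat in the catch tray; origin at the centre of its underside, x along its 28 mm length, y across its 24 mm width; may be absent

How it is judged:
By the outcome, as a careful person would: the job done as asked, in the order asked, and still so for the second after the job is handed in, with the robot touching nothing.
Of bar1, bar2, bar3, bar4 only 3 to 4 are there at a start; the rules pass over those that are not, and their reading is None.
Of offcut1, offcut2 only 1 to 2 are there at a start; the rules pass over those that are not, and their reading is None.
At some moment in a run one of bar1, bar2, bar3, bar4, offcut1, offcut2 may be knocked a few centimetres aside while the robot is not near it.
Once in a run the grip may slacken for a moment while it holds something.
It also fails if it takes over 210 s, if anything falls off the work surface, if the arm or the gripper's body presses on something with over 40 N, if the wrist force passes 120 N, or if a joint passes its speed limit or range.

## Robot

A 6-joint arm with a two-finger parallel gripper is mounted at the origin on the work surface. World frame = base frame: x ahead of the robot, y to its left, z up, the work surface at z = 0. Lengths are in m, angles in rad, forces in N, time in s.
With the tool pointing down it reaches from about 0.35 to 0.775 m from the base axis. Payload 5.5 kg.
Tool frame: the origin (TCP) lies at the very end of the fingers, on their centre line; the grasp point (between the pads) lies 19 mm behind it; z points along the fingers, y is the direction in which the jaws open and shut (so a half turn about z gives the same grasp; the last joint's range is limited). The gripper opens to 85 mm and grips with 20 to 120 N. Pads are 22 mm wide; open, the fingers measure 114 mm over their backs; the gripper's body (76 mm by 85 mm) begins 54 mm behind the grasp point. The pads swing forward as they close: fully open they stand 13 mm farther back than shut.
Start: joints at [0.976, 0.313, 0.046, 1.304, 0, 1.431], TCP at [0.253, 0.517, 0.231] pointing down, gripper open.
Joint ranges: [-2.76, 2.76], [-0.86, 1.69], [-1.03, 1.26], [-2.2, 2.34], [-1.47, 1.5], [-3.14, 3.14]. Speed limits (rad/s): [2.57, 2.57, 3.14, 3.14, 3.14, 3.14].

## Interface

Orientations are given as a unit quaternion [w, x, y, z].
In Python, from workcell import get_state, read_camera, hand_in, find_in, silhouettes gives the robot as it stands. The module is installed in compiled form; this text tells all that it offers.
- The arm moves only by the tool send_rows, never from a script. Its argument "deltas" is a list that holds one entry, the list of rows, each a list of 6 numbers: the shift along the world's x, y, z in cm, then the turn, a rotation vector about the world's x, y, z in degrees. In form: [[[dx, dy, dz, wx, wy, wz], ...]]. A call has 1 to 12 rows; each row is the pose to reach, as a shift and turn from the pose commanded when the call began; what a row does not reach only later rows make up. A row lasts 1/10 s, in which the tool goes at most 50 mm and 8.59 degrees, less where a joint would pass 70% of its speed; a pose out of reach is approached as far as the arm can. A call with a gripper value outside its range is refused whole. "jaw" is the opening, from -1 (shut) to 1 (fully open), so that 0 is half open, set as the call begins (left out, the last holds). The fingers move at their own pace and stop on an object; "force" is the grip in N (left out, the last holds). Time passes only in rows, so rows that repeat a pose let the fingers close. It gives the time, the measured TCP pose, the force and the opening at its end, in the units of the state.
- get_state(): the state, without advancing time (a new reading comes with each control period).
- read_camera(name): name is "side" or "top" or "wrist"; returns a dict with "img" (420x560x3 uint8, red, green, blue), "z_map" (420x560 float32, m along the optical axis (not along the pixel's ray), 0 where there is no reading), "vfov" (degrees; the focal length in pixels is half the picture's height over the tangent of half this angle, whatever the lens; pixels are square), "cx", "cy" (the principal point, pixels), "k1" (the pictures are not rectified: a ray, as slopes to the right and down, at radius r is drawn at 1 + k1 r^2 times it, then the intrinsics apply), "R" (3x3) and "t" (3): a world point X has camera coordinates R X + t; the wrist camera has in their place "hand_eye" (4x4, takes a point from camera to tool coordinates, whose origin is the TCP and whose axes are the flange's). Camera axes: x right, y down, z forward; pixel columns grow to the right and rows downward; lengths in m; the calibration is good to about 2 mm. A picture is of the moment at which its call begins: read the wrist's pose just before it.
- hand_in(): hands the job in, once; it reports no verdict.
Trained networks look in a picture, given as the dict that the camera call returned (one of the last four; its "shot" number tells which), for a name from the list of things; names that differ only in an ending like _2 or _b are one class to them, and where a whole thing is asked for, a point or a joint stands for the part that bears it (a point fixed in the world has none). Each returns a list of dicts, best first, with "conf" (0 to 1); they miss things now and then, are a little off and sometimes report something else, mostly with a low value. They report only what shows in the picture. A call takes as long as a camera call.
- find_in(picture, thing): "box" ([centre column, centre row, width, height] in pixels, round what is visible of it).
- silhouettes(picture, thing): "mask" (420x560 bool, what is visible of it) and "box" ([centre column, centre row, width, height] in pixels, round what is visible of it).
The state is a dict: "clock": time; "joint_pos": joint angles; "qvel": joint speeds; "tau": joint torques, N m; "tcp_pos": TCP position; "orientation": TCP orientation; "wrist_force": force on the tool from outside, world axes, zero at the start; "ft_torque": the same for the moment, N m; "finger_gap": finger opening in m.
Only numpy, scipy, OpenCV 4.12 (cv2) and the standard library are available. Lean on these libraries where they do the work, as an engineer would, in place of code of your own. Each camera call takes 0.05 s, during which the arm holds its last target.

## Working session

There is one attempt and no reset: what is moved stays moved. The work goes in short steps, Python scripts to look and compute and a tool call to move; the robot and the scene stay as the last step left them, time stands still between calls to the robot, and variables do not carry over. Pictures are saved under pics/ and viewed, and the job is handed in when it is done.

Besides the shell and the picture viewer there is one more tool, called after "Call:" by a JSON object that holds its "method" and its "body", one argument or row to a line. send_rows: Moves the arm, as the interface text tells. Its arguments: {"type":"object","properties":{"deltas":{"type":"array","items":{"type":"array","items":{"type":"array","items":{"type":"number"}}}},"jaw":{"type":"number"},"force":{"type":"number"}},"required":["deltas"]}

```bash
mkdir -p pics; cat > h.py <<'E'
import numpy as np, cv2
from workcell import get_state, read_camera, hand_in, find_in, silhouettes
from scipy.spatial.transform import Rotation as Rn
def pose():
    s=get_state(); q=s['orientation']; T=np.eye(4); T[:3,:3]=Rn.from_quat([q[1],q[2],q[3],q[0]]).as_matrix(); T[:3,3]=s['tcp_pos']; return T
def shot(n):
    T=pose(); p=read_camera(n)
    if n=='wrist': p['C2W']=T@np.array(p['hand_eye'])
    else:
        M=np.eye(4); M[:3,:3]=p['R']; M[:3,3]=p['t']; p['C2W']=np.linalg.inv(M)
    p['f']=210/np.tan(np.radians(p['vfov'])/2)
    return p
def rays(p,uv):
    uv=np.asarray(uv,float).reshape(-1,1,2); f=p['f']
    K=np.array([[f,0,p['cx']],[0,f,p['cy']],[0,0,1.]])
    return cv2.undistortPoints(uv,K,np.array([p['k1'],0,0,0.]),).reshape(-1,2)
def atz(p,uv,z):
    r=rays(p,uv); d=np.c_[r,np.ones(len(r))]@p['C2W'][:3,:3].T; o=p['C2W'][:3,3]
    return o+d*((z-o[2])/d[:,2])[:,None]
def cloud(p):
    v,u=np.mgrid[0:420,0:560]; r=rays(p,np.c_[u.ravel(),v.ravel()]); z=p['z_map'].ravel()
    X=np.c_[r*z[:,None],z]@p['C2W'][:3,:3].T+p['C2W'][:3,3]; X[z==0]=np.nan
    return X.reshape(420,560,3)
def proj(p,X):
    M=np.linalg.inv(p['C2W']); c=np.atleast_2d(X)@M[:3,:3].T+M[:3,3]; s=c[:,:2]/c[:,2:]; r2=(s**2).sum(1,keepdims=True)
    return s*(1+p['k1']*r2)*p['f']+[p['cx'],p['cy']]
def save(p,n): cv2.imwrite('pics/'+n+'.png',cv2.cvtColor(p['img'],cv2.COLOR_RGB2BGR))
E
python3 - <<'E'
from h import *
for n in ['side','top','wrist']:
    p=shot(n); save(p,n+'0'); print(n,p['vfov'],p['cx'],p['cy'],p['k1'],p['C2W'].round(3).tolist())
    C=cloud(p)
    for t in ['stop_index','stop','mark','nut_mid','knob','tray','tote','tin','spray','socket','mallet','bar1','offcut1']:
        for d in silhouettes(p,t)[:6]:
            m=d['mask']; print(t,round(d['conf'],2),np.round(d['box']),np.nanmedian(C[m],axis=0).round(3) if m.any() else None)
print(get_state())
E
```

```text
side 55.732214438052054 273.19267486764187 203.23081917700458 -0.028862709028918427 [[-0.996, -0.048, 0.079, 0.39], [-0.091, 0.651, -0.754, 0.928], [-0.016, -0.758, -0.653, 0.843], [0.0, 0.0, 0.0, 1.0]]
stop_index 0.78 [206. 220.  28.  25.] [0.669 0.137 0.067]
stop_index 0.15 [240. 142.   9.  23.] [ 0.648 -0.339  0.036]
stop 0.7 [205. 220.  28.  24.] [0.672 0.133 0.068]
mark 0.51 [227. 213.   6.  11.] [0.619 0.081 0.059]
nut_mid 0.63 [281. 274.  25.  17.] [0.446 0.257 0.02 ]
nut_mid 0.55 [207. 214.  10.   5.] [0.673 0.096 0.068]
knob 0.68 [244. 298.  26.  16.] [0.533 0.348 0.021]
knob 0.51 [228. 160.  15.  12.] [ 0.644 -0.121  0.115]
tray 0.75 [260. 279.  96. 113.] [0.485 0.271 0.004]
tote 0.63 [288. 176.  56.  48.] [ 0.465 -0.19   0.017]
tin 0.94 [274. 140.  30.  32.] [ 0.519 -0.352  0.048]
spray 0.86 [330. 120.  19.  44.] [ 0.315 -0.443  0.082]
spray 0.4 [244. 299.  25.  18.] [0.531 0.348 0.021]
socket 0.55 [240. 140.  12.  19.] [ 0.649 -0.339  0.033]
mallet 0.87 [238. 372. 126.  60.] [0.555 0.526 0.024]
mallet 0.27 [228. 159.  13.  10.] [ 0.645 -0.119  0.117]
bar1 0.82 [245. 297. 
[... 1735 characters left out ...]
32.] [0.432 0.344 0.02 ]
{'clock': 2.1, 'joint_pos': array([ 9.76374295e-01,  3.13226909e-01,  4.61230673e-02,  1.30358606e+00,
       -2.29155612e-05,  1.43120962e+00]), 'qvel': array([ 0.00062521, -0.00032249, -0.00017418, -0.00048533,  0.00132667,
       -0.0009464 ]), 'tau': array([ 3.19826577e-04, -4.80452335e+01,  2.98806363e+01,  3.39363205e-04,
       -4.42052542e-04, -4.25557317e-06]), 'tcp_pos': array([0.25264611, 0.51658557, 0.23131731]), 'orientation': array([2.97892361e-05, 2.25462432e-01, 9.74251861e-01, 4.55594522e-05]), 'wrist_force': array([-0.2048792 ,  0.91825628,  1.63233637]), 'ft_torque': array([ 0.02190389, -0.03825886, -0.00121459]), 'finger_gap': 0.08552451660535361}
```

View images.

```bash
python3 - <<'E'
import cv2
a=cv2.imread('pics/top0.png')[90:300,60:520]; cv2.imwrite('pics/top0c.png',cv2.resize(a,None,fx=1.73,fy=1.73,interpolation=3))
a=cv2.imread('pics/side0.png')[90:420,150:370]; cv2.imwrite('pics/side0c.png',cv2.resize(a,None,fx=1.8,fy=1.8,interpolation=3))
E
```

```text
(no output)
```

View pics/top0c.png

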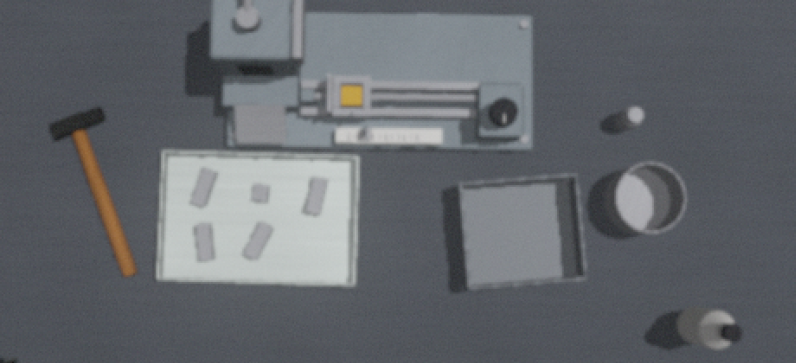

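View pics/side0c.png

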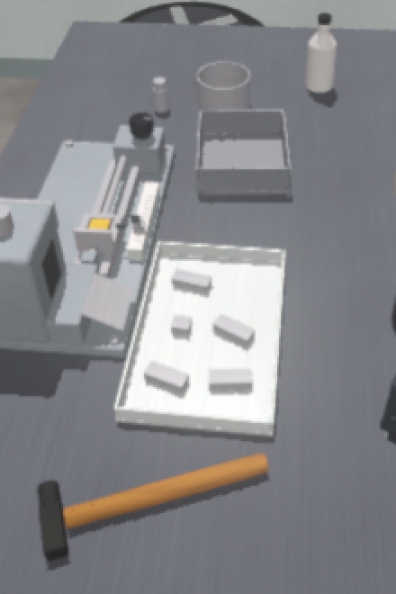

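Call:
{"method": "send_rows", "body": {
  "deltas": [
    [[18.7, -26.7, 2, 0, 0, 26], [18.7, -26.7, 2, 0, 0, 26], [18.7, -26.7, 2, 0, 0, 26], [18.7, -26.7, 2, 0, 0, 26], [18.7, -26.7, 2, 0, 0, 26], [18.7, -26.7, 2, 0, 0, 26], [18.7, -26.7, 2, 0, 0, 26], [18.7, -26.7, 2, 0, 0, 26], [18.7, -26.7, 2, 0, 0, 26], [18.7, -26.7, 2, 0, 0, 26], [18.7, -26.7, 2, 0, 0, 26]]
  ],
  "jaw": 0
}}

```text
clock: 3.2
tcp_pos: [0.4388, 0.2506, 0.2512]
orientation: [-0.0, -0.001, 1.0, 0.0]
wrist_force: [-0.4, 0.0, -0.4]
finger_gap: 0.0428
```

```bash
cat >> h.py <<'E'
def bars(p,zlo=.012,zhi=.032,box=(.39,.59,.09,.41),pr=True):
    """components at bar-top height in the tray; returns centre,yaw(deg of long axis),dims"""
    C=cloud(p); m=(C[...,2]>zlo)&(C[...,2]<zhi)&(C[...,0]>box[0])&(C[...,0]<box[1])&(C[...,1]>box[2])&(C[...,1]<box[3])
    n,l=cv2.connectedComponents(m.astype(np.uint8)); out=[]
    for i in range(1,n):
        q=C[l==i]
        if len(q)<40: continue
        q2=q[q[:,2]>np.percentile(q[:,2],60)-.004]
        (c,(w,h),a)=cv2.minAreaRect((q2[:,:2]*1000).astype(np.float32))
        if w<h: a+=90; w,h=h,w
        a=(a+90)%180-90
        out.append((c[0],c[1],a,w,h,np.median(q2[:,2])*1000)); 
        if pr: print('xy %.1f %.1f yaw %.1f dims %.1f %.1f z %.1f n %d'%(out[-1]+(len(q),)))
    return out
E
python3 - <<'E'
from h import *
s=get_state(); print(s['clock'],s['tcp_pos'],s['orientation'],s['joint_pos'],s['finger_gap'])
p=shot('wrist'); save(p,'w1'); bars(p)
C=cloud(p); 
for t in ['bar1','offcut1']:
    for d in silhouettes(p,t): print(t,round(d['conf'],2),d['box'].round() if hasattr(d['box'],'round') else d['box'],np.nanmedian(C[d['mask']],axis=0).round(3))
p=shot('top'); bars(p)
E
```

```text
3.2 [0.43876264 0.25062264 0.25124105] [-1.83225828e-04 -5.40861340e-04  9.99999834e-01  7.88032915e-05] [ 3.59817980e-01  1.72641135e-01 -8.85979274e-02  1.30984490e+00
  2.76387117e-04  3.58736217e-01] 0.04280890595564666
xy 493.3 94.9 yaw 11.2 dims 203.0 44.8 z 28.4 n 1784
xy 490.3 407.9 yaw -1.2 dims 199.0 4.5 z 27.9 n 1288
xy 448.4 339.0 yaw 6.5 dims 60.0 24.4 z 21.0 n 1148
xy 450.4 251.9 yaw -27.2 dims 59.8 24.0 z 21.0 n 1107
xy 524.3 158.4 yaw -12.4 dims 60.9 24.1 z 21.0 n 978
xy 530.4 344.2 yaw -18.9 dims 46.3 24.0 z 20.9 n 757
xy 528.7 248.8 yaw -5.0 dims 28.9 24.0 z 21.0 n 464
xy 589.2 250.7 yaw 88.9 dims 111.1 3.4 z 25.2 n 669
bar1 0.9 [198.1, 242.4, 31.4, 52.7] [0.521 0.16  0.021]
bar1 0.86 [350.4, 246.8, 32.5, 43.2] [0.526 0.343 0.021]
bar1 0.66 [350.1, 183.9, 25.1, 53.0] [0.447 0.337 0.021]
bar1 0.61 [275.0, 184.7, 43.6, 55.8] [0.449 0.252 0.021]
offcut1 0.81 [273.9, 244.3, 16.8, 31.0] [0.525 0.249 0.021]
xy 571.0 168.8 yaw 58.6 dims 234.3 102.3 z 27.1 n 185
xy 546.4 339.0 yaw -23.8 dims 34.1 22.4 z 21.8 n 95
xy 521.9 160.1 yaw -12.4 dims 59.8 24.2 z 20.5 n 185
xy 525.7 250.5 yaw 0.2 dims 25.8 23.6 z 20.5 n 87
xy 461.4 247.3 yaw -29.2 dims 29.0 24.4 z 21.2 n 76
xy 426.1 96.4 yaw 0.5 dims 69.4 3.0 z 28.4 n 41
```

View pics/w1.png

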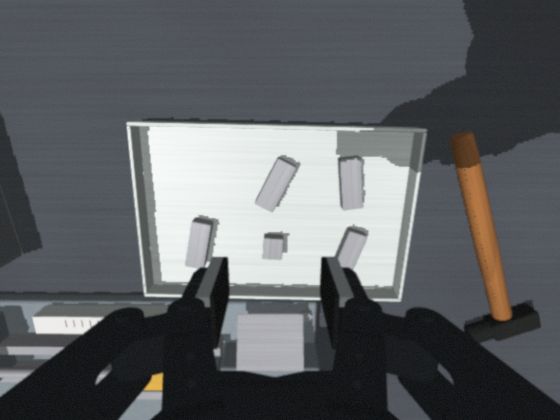

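Call:
{"method": "send_rows", "body": {
  "deltas": [
    [[1.1, 0.2, -5, 0, 0, -8], [1.1, 0.2, -10, 0, 0, -16], [1.1, 0.2, -15, 0, 0, -24], [1.1, 0.2, -19, 0, 0, -27.2], [1.1, 0.2, -20, 0, 0, -27.2], [1.1, 0.2, -21.5, 0, 0, -27.2], [1.1, 0.2, -23, 0, 0, -27.2], [1.1, 0.2, -24.4, 0, 0, -27.2], [1.1, 0.2, -24.4, 0, 0, -27.2], [1.1, 0.2, -24.4, 0, 0, -27.2]]
  ],
  "jaw": 0
}}

```text
clock: 4.4
tcp_pos: [0.4514, 0.2521, 0.0085]
orientation: [0.001, 0.235, 0.972, 0.0]
wrist_force: [-0.3, -0.4, 0.5]
finger_gap: 0.0428
```

Call:
{"method": "send_rows", "body": {
  "deltas": [
    [[0, 0, 0, 0, 0, 0], [0, 0, 0, 0, 0, 0], [0, 0, 0, 0, 0, 0], [0, 0, 0, 0, 0, 0], [0, 0, 0, 0, 0, 0], [0, 0, 0, 0, 0, 0]]
  ],
  "jaw": -1,
  "force": 70
}}

```text
clock: 5.0
tcp_pos: [0.4517, 0.252, 0.0091]
orientation: [0.001, 0.235, 0.972, 0.001]
wrist_force: [-0.8, -1.4, 4.9]
finger_gap: 0.022
```

Call:
{"method": "send_rows", "body": {
  "deltas": [
    [[0, 0, 3, 0, 0, 0], [0, 0, 8, 0, 0, 0], [0, 0, 13, 0, 0, 0], [0, -4, 16, 0, 0, 8], [0, -8, 16, 0, 0, 16], [0, -12, 16, 0, 0, 24], [0, -16, 16, 0, 0, 27], [0, -20, 16, 0, 0, 27], [0, -22, 16, 0, 0, 27], [0, -22, 16, 0, 0, 27]]
  ]
}}

```text
clock: 6.0
tcp_pos: [0.4507, 0.0293, 0.168]
orientation: [0.001, 0.004, 1.0, -0.0]
wrist_force: [-0.3, 1.0, -1.6]
finger_gap: 0.0219
```

```bash
python3 - <<'E'
from h import *
s=get_state(); print(s['clock'],s['tcp_pos'],s['finger_gap'])
for n in ['wrist','top']:
    p=shot(n); save(p,n+'2'); C=cloud(p)
    m=(C[...,2]>.05)&(C[...,2]<.068)&(C[...,0]>.3)&(C[...,0]<.575)&(C[...,1]>-.3)&(C[...,1]<-.05)
    q=C[m]; print(n,len(q)); 
    if len(q)>10: print(cv2.minAreaRect((q[:,:2]*1000).astype(np.float32)))
    m=(C[...,2]>.065)&(C[...,2]<.085)&(C[...,0]>.42)&(C[...,0]<.62)&(C[...,1]>-.5)&(C[...,1]<-.3)
    q=C[m]; print(n,len(q)); 
    if len(q)>10: print(cv2.minEnclosingCircle((q[:,:2]*1000).astype(np.float32)))
E
```

```text
6.0 [0.45072443 0.02929955 0.16801896] 0.021893203210371883
wrist 4373
((466.076904296875, -151.24530029296875), (170.45745849609375, 150.74879455566406), 4.944192409515381)
wrist 0
top 507
((465.57989501953125, -170.15933227539062), (170.15664672851562, 191.86196899414062), 5.187310218811035)
top 188
((518.7870483398438, -371.29229736328125), 57.14073181152344)
```

View pics/wrist2.png

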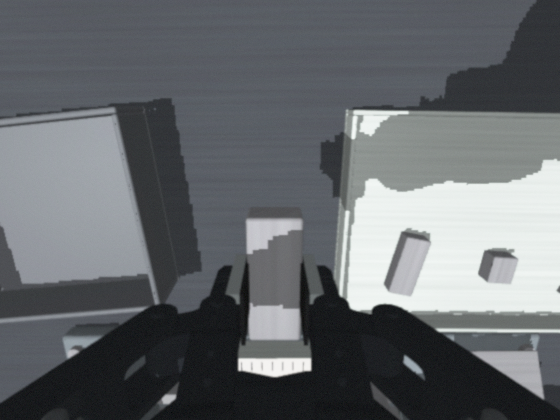

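Call:
{"method": "send_rows", "body": {
  "deltas": [
    [[-1, -5, 0, 0, 0, 5], [-1.9, -10, 0, 0, 0, 5], [-1.9, -15, 0, 0, 0, 5], [-1.9, -20, 0, 0, 0, 5], [-1.9, -23.7, 0, 0, 0, 5], [-1.9, -23.7, -4, 0, 0, 5], [-1.9, -23.7, -8, 0, 0, 5], [-1.9, -23.7, -12, 0, 0, 5], [-1.9, -23.7, -14, 0, 0, 5], [-1.9, -23.7, -15.4, 0, 0, 5], [-1.9, -23.7, -15.5, 0, 0, 5], [-1.9, -23.7, -15.5, 0, 0, 5]]
  ]
}}

```text
clock: 7.3
tcp_pos: [0.4321, -0.2044, 0.0123]
orientation: [-0.0, -0.042, 0.999, 0.0]
wrist_force: [-0.2, -0.3, -2.3]
finger_gap: 0.0218
```

Call:
{"method": "send_rows", "body": {
  "deltas": [
    [[0, 0, 0, 0, 0, 0], [0, 0, 0, 0, 0, 0], [0, 0, 0, 0, 0, 0], [0, 0, 0, 0, 0, 0], [0, 0, 4, 0, 0, 0], [0, 0, 8, 0, 0, 0], [0, 0, 13, 0, 0, 0], [0, 0, 16, 0, 0, 0], [0, 4, 18, 0, 0, 0], [0, 4, 18, 0, 0, 0]]
  ],
  "jaw": 0
}}

```text
clock: 8.3
tcp_pos: [0.4325, -0.1637, 0.1958]
orientation: [0.002, -0.042, 0.999, -0.001]
wrist_force: [-0.1, -1.4, -0.1]
finger_gap: 0.0424
```

```bash
python3 - <<'E'
from h import *
s=get_state(); print(s['clock'],s['tcp_pos'],s['finger_gap'])
p=shot('wrist'); save(p,'w3'); bars(p,box=(.39,.54,-.25,-.09))
p=shot('top'); bars(p)
E
```

```text
8.3 [ 0.43254168 -0.16372617  0.19576776] 0.04237777750563425
xy 431.5 -204.5 yaw 5.2 dims 60.3 24.2 z 22.0 n 1584
xy 509.4 408.5 yaw -1.0 dims 157.5 4.6 z 25.8 n 118
xy 586.5 194.2 yaw 88.4 dims 201.6 5.3 z 28.1 n 131
xy 535.3 342.8 yaw -17.9 dims 59.6 22.9 z 20.4 n 170
xy 526.4 94.4 yaw 0.4 dims 70.1 2.9 z 29.3 n 41
xy 522.1 160.0 yaw -11.0 dims 59.6 23.8 z 20.6 n 185
xy 525.8 250.2 yaw 0.4 dims 25.6 23.5 z 21.2 n 89
xy 447.3 339.6 yaw 7.6 dims 57.1 22.0 z 21.5 n 167
```

View pics/w3.png

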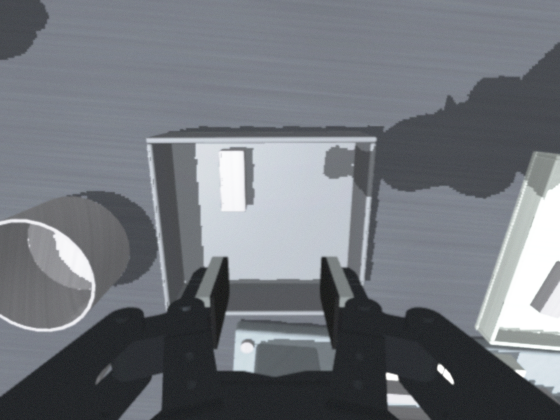

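Call:
{"method": "send_rows", "body": {
  "deltas": [
    [[1, 5, 0, 0, 0, -4], [3, 10, 0, 0, 0, -8], [5, 15, 0, 0, 0, -12], [7, 20, 0, 0, 0, -17], [9.1, 25, 0, 0, 0, -17], [9.1, 29, -2, 0, 0, -17], [9.1, 32.5, -6, 0, 0, -17], [9.1, 32.5, -10.5, 0, 0, -17], [9.1, 32.5, -15, 0, 0, -17], [9.1, 32.5, -15, 0, 0, -17]]
  ]
}}

```text
clock: 9.4
tcp_pos: [0.516, 0.1584, 0.0348]
orientation: [-0.007, 0.107, 0.994, -0.002]
wrist_force: [-0.8, 0.2, -0.5]
finger_gap: 0.0429
```

```bash
python3 - <<'E'
from h import *
s=get_state(); print(s['clock'],s['tcp_pos'],s['finger_gap'])
p=shot('wrist'); save(p,'w4'); bars(p)
E
```

```text
9.4 [0.51604898 0.15843343 0.0347665 ] 0.04291444903080824
xy 461.6 94.1 yaw -1.2 dims 143.3 5.5 z 28.3 n 7681
xy 524.7 158.2 yaw -12.2 dims 60.6 24.0 z 21.0 n 5019
xy 528.6 248.2 yaw -4.4 dims 28.6 25.3 z 20.9 n 3008
xy 588.7 280.4 yaw 89.9 dims 44.3 2.5 z 23.8 n 1689
xy 586.6 150.9 yaw 87.2 dims 56.0 3.2 z 17.6 n 1025
```

Call:
{"method": "send_rows", "body": {
  "deltas": [
    [[0.1, -0.1, 0, 0, 0, 0], [0.1, -0.1, -2, 0, 0, 0], [0.1, -0.1, -3.5, 0, 0, 0], [0.1, -0.1, -3.5, 0, 0, 0], [0.1, -0.1, -3.5, 0, 0, 0]]
  ]
}}

```text
clock: 9.95
tcp_pos: [0.5255, 0.1583, 0.0096]
orientation: [0.002, 0.107, 0.994, 0.0]
wrist_force: [-0.5, 0.5, 0.3]
finger_gap: 0.0427
```

Call:
{"method": "send_rows", "body": {
  "deltas": [
    [[0, 0, 0, 0, 0, 0], [0, 0, 0, 0, 0, 0], [0, 0, 0, 0, 0, 0], [0, 0, 0, 0, 0, 0], [0, 0, 0, 0, 0, 0], [0, 0, 4, 0, 0, 0], [0, 0, 8, 0, 0, 0], [-1, -4, 12, 0, 0, 0], [-2, -8, 15, 0, 0, 0], [-2, -12, 15, 0, 0, 8], [-2, -16, 15, 0, 0, 17], [-2, -20, 15, 0, 0, 17]]
  ],
  "jaw": -1
}}

```text
clock: 11.15
tcp_pos: [0.5038, -0.0428, 0.159]
orientation: [0.001, -0.043, 0.999, -0.0]
wrist_force: [-0.0, 0.7, -2.3]
finger_gap: 0.0223
```

Call:
{"method": "send_rows", "body": {
  "deltas": [
    [[0, -5, 0, 0, 0, 0], [0, -10, 0, 0, 0, 0], [0, -15.9, 0, 0, 0, 0], [0, -15.9, 0, 0, 0, 0], [0, -15.9, -4, 0, 0, 0], [0, -15.9, -8, 0, 0, 0], [0, -15.9, -12, 0, 0, 0], [0, -15.9, -13.5, 0, 0, 0], [0, -15.9, -14.5, 0, 0, 0], [0, -15.9, -14.5, 0, 0, 0], [0, -15.9, -14.5, 0, 0, 0]]
  ]
}}

```text
clock: 12.25
tcp_pos: [0.5045, -0.2006, 0.0133]
orientation: [0.001, -0.042, 0.999, -0.0]
wrist_force: [-0.5, -0.9, -1.9]
finger_gap: 0.0218
```

Call:
{"method": "send_rows", "body": {
  "deltas": [
    [[0, 0, 0, 0, 0, 0], [0, 0, 0, 0, 0, 0], [0, 0, 0, 0, 0, 0], [0, 0, 0, 0, 0, 0], [0, 0, 4, 0, 0, 0], [0, 0, 8, 0, 0, 0], [0, 0, 12, 0, 0, 0], [0, 4, 15, 0, 0, 0], [0, 8, 18, 0, 0, 0], [0, 12, 18, 0, 0, 0]]
  ],
  "jaw": 0
}}

```text
clock: 13.25
tcp_pos: [0.506, -0.0803, 0.1971]
orientation: [0.004, -0.041, 0.999, -0.001]
wrist_force: [1.2, 0.4, -0.9]
finger_gap: 0.0431
```

```bash
python3 - <<'E'
from h import *
s=get_state(); print(s['clock'],s['tcp_pos'],s['finger_gap'])
p=shot('top'); save(p,'t5'); bars(p); print(); bars(p,box=(.39,.54,-.25,-.09))
E
```

```text
13.25 [ 0.50603726 -0.08029285  0.19711102] 0.043123265980477214
xy 521.5 408.3 yaw -1.5 dims 131.9 4.5 z 28.0 n 101
xy 587.1 258.6 yaw 89.9 dims 95.2 3.3 z 28.7 n 57
xy 560.0 124.2 yaw 45.4 dims 156.7 77.3 z 27.4 n 131
xy 534.6 343.1 yaw -19.2 dims 57.8 21.8 z 21.3 n 171
xy 525.8 250.5 yaw -0.3 dims 25.8 23.3 z 21.0 n 88
xy 447.5 340.0 yaw 7.7 dims 56.8 22.4 z 20.7 n 162
xy 433.0 96.5 yaw 0.5 dims 77.7 3.0 z 27.6 n 45
```

Call:
{"method": "send_rows", "body": {
  "deltas": [
    [[0, 5, 0, 0, 0, -4], [0, 10, 0, 0, 0, -8], [0, 15, 0, 0, 0, -12], [0, 20, 0, 0, 0, -16], [0, 25, 0, 0, 0, -20], [1, 30, 0, 0, 0, -23.5], [2, 34, 0, 0, 0, -23.5], [3, 38, 0, 0, 0, -23.5], [3.2, 42.2, -4, 0, 0, -23.5], [3.2, 42.2, -9, 0, 0, -23.5], [3.2, 42.2, -14, 0, 0, -23.5], [3.2, 42.2, -15, 0, 0, -23.5]]
  ]
}}

```text
clock: 14.5
tcp_pos: [0.5314, 0.3402, 0.0359]
orientation: [-0.004, 0.162, 0.987, -0.003]
wrist_force: [-0.3, 0.0, 0.4]
finger_gap: 0.0426
```

```bash
python3 - <<'E'
from h import *
s=get_state(); print(s['clock'],s['tcp_pos'],s['finger_gap'])
p=shot('wrist'); save(p,'w6'); bars(p)
E
```

```text
14.5 [0.53141284 0.34023731 0.03585368] 0.04264440500106933
xy 506.4 408.4 yaw -1.3 dims 148.5 4.6 z 28.5 n 5120
xy 448.4 338.9 yaw 6.4 dims 60.5 24.4 z 21.0 n 7613
xy 537.2 342.3 yaw -18.5 dims 60.5 24.0 z 21.0 n 5036
xy 526.1 249.0 yaw 85.9 dims 25.3 23.5 z 21.0 n 2014
xy 589.5 297.3 yaw 89.5 dims 26.8 1.2 z 16.5 n 245
xy 588.6 243.4 yaw -89.9 dims 20.7 2.7 z 26.9 n 511
```

Aligned; commanded pose is about (535.7, 341.6).

Call:
{"method": "send_rows", "body": {
  "deltas": [
    [[0.1, 0, 0, 0, 0, 0], [0.1, 0, -2, 0, 0, 0], [0.1, 0, -3.5, 0, 0, 0], [0.1, 0, -3.5, 0, 0, 0], [0.1, 0, -3.5, 0, 0, 0]]
  ]
}}

```text
clock: 15.05
tcp_pos: [0.5379, 0.3419, 0.0092]
orientation: [0.001, 0.163, 0.987, 0.001]
wrist_force: [-0.1, 0.1, 0.3]
finger_gap: 0.0426
```

Call:
{"method": "send_rows", "body": {
  "deltas": [
    [[0, 0, 0, 0, 0, 0], [0, 0, 0, 0, 0, 0], [0, 0, 0, 0, 0, 0], [0, 0, 0, 0, 0, 0], [0, 0, 0, 0, 0, 0], [0, 0, 4, 0, 0, 0], [0, 0, 8, 0, 0, 0], [-2, -4, 12, 0, 0, 0], [-4, -8, 15, 0, 0, 0], [-6, -12, 15, 0, 0, 8], [-8, -16, 15, 0, 0, 16], [-10.8, -20, 15, 0, 0, 23.5]]
  ],
  "jaw": -1
}}

```text
clock: 16.25
tcp_pos: [0.4286, 0.1401, 0.1584]
orientation: [0.002, -0.044, 0.999, -0.0]
wrist_force: [0.6, -1.4, -1.8]
finger_gap: 0.0219
```

Call:
{"method": "send_rows", "body": {
  "deltas": [
    [[0, -5, 0, 0, 0, 0], [0, -10, 0, 0, 0, 0], [0, -15, 0, 0, 0, 0], [0, -20, 0, 0, 0, 0], [0, -25, 0, 0, 0, 0], [0.9, -27.7, 0, 0, 0, 0], [0.9, -27.7, -3, 0, 0, 0], [0.9, -27.7, -8, 0, 0, 0], [0.9, -27.7, -12, 0, 0, 0], [0.9, -27.7, -13.5, 0, 0, 0], [0.9, -27.7, -14.5, 0, 0, 0], [0.9, -27.7, -14.5, 0, 0, 0]]
  ]
}}

```text
clock: 17.45
tcp_pos: [0.4376, -0.1354, 0.0121]
orientation: [-0.0, -0.041, 0.999, 0.0]
wrist_force: [0.5, -1.2, -2.3]
finger_gap: 0.0221
```

Call:
{"method": "send_rows", "body": {
  "deltas": [
    [[0, 0, 0, 0, 0, 0], [0, 0, 0, 0, 0, 0], [0, 0, 0, 0, 0, 0], [0, 0, 0, 0, 0, 0], [0, 0, 4, 0, 0, 0], [0, 0, 8, 0, 0, 0], [0, 0, 12, 0, 0, 0], [0, 4, 15, 0, 0, 0], [0, 8, 18, 0, 0, 0], [0, 12, 18, 0, 0, 0]]
  ],
  "jaw": 0
}}

```text
clock: 18.45
tcp_pos: [0.4402, -0.015, 0.1969]
orientation: [0.004, -0.041, 0.999, -0.001]
wrist_force: [1.4, 0.3, -0.4]
finger_gap: 0.0424
```

```bash
python3 - <<'E'
from h import *
s=get_state(); print(s['clock'],s['tcp_pos'],s['finger_gap'])
p=shot('top'); save(p,'t7'); bars(p); print(); bars(p,box=(.39,.54,-.25,-.09))
E
```

```text
18.45 [ 0.44020511 -0.01498889  0.19694846] 0.0424180964335778
xy 507.9 407.6 yaw -0.2 dims 160.2 4.7 z 26.2 n 117
xy 587.2 204.0 yaw 86.7 dims 222.1 11.1 z 27.9 n 142
xy 477.5 95.4 yaw -1.2 dims 150.4 4.1 z 27.8 n 86
xy 525.7 250.6 yaw -0.5 dims 25.9 22.8 z 22.3 n 87
xy 447.0 340.1 yaw 7.4 dims 56.6 21.8 z 20.9 n 164

xy 501.1 -198.6 yaw 4.5 dims 59.7 24.7 z 21.3 n 194
xy 429.8 -202.6 yaw 5.6 dims 56.7 24.3 z 21.7 n 183
```

View pics/t7.png

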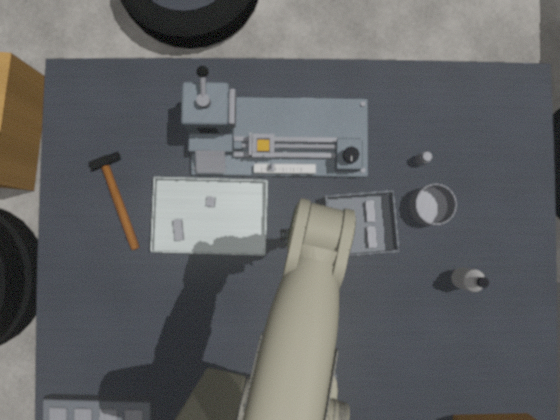

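Call:
{"method": "send_rows", "body": {
  "deltas": [
    [[0, 5, 0, 0, 0, 0], [0, 10, 0, 0, 0, 0], [0, 15, 0, 0, 0, 0], [0, 20, 0, 0, 0, 0], [0, 25, 0, 0, 0, 1], [1, 30, 0, 0, 0, 1.5], [1.1, 35.4, -2, 0, 0, 1.5], [1.1, 35.4, -6, 0, 0, 1.5], [1.1, 35.4, -10, 0, 0, 1.5], [1.1, 35.4, -14, 0, 0, 1.5], [1.1, 35.4, -15, 0, 0, 1.5], [1.1, 35.4, -15, 0, 0, 1.5]]
  ]
}}

```text
clock: 19.7
tcp_pos: [0.4472, 0.3378, 0.0409]
orientation: [-0.002, -0.054, 0.999, -0.001]
wrist_force: [-0.7, -0.4, 1.0]
finger_gap: 0.0425
```

```bash
python3 - <<'E'
from h import *
s=get_state(); print(s['clock'],s['tcp_pos'],s['finger_gap'])
p=shot('wrist'); save(p,'w8'); bars(p)
E
```

```text
19.7 [0.44723409 0.33779437 0.04094532] 0.04252509722847067
xy 433.2 408.5 yaw 1.9 dims 86.5 5.9 z 26.7 n 2885
xy 448.6 339.0 yaw 6.6 dims 60.7 24.1 z 21.0 n 4840
xy 535.1 244.6 yaw -36.1 dims 16.7 3.2 z 21.2 n 103
```

Call:
{"method": "send_rows", "body": {
  "deltas": [
    [[0, 0, -1, 0, 0, 0], [0, 0, -2, 0, 0, 0], [0, 0, -3.5, 0, 0, 0], [0, 0, -3.5, 0, 0, 0], [0, 0, -3.5, 0, 0, 0]]
  ]
}}

```text
clock: 20.25
tcp_pos: [0.4487, 0.3385, 0.0076]
orientation: [-0.0, -0.054, 0.999, 0.0]
wrist_force: [-0.8, -0.3, 0.1]
finger_gap: 0.0424
```

Call:
{"method": "send_rows", "body": {
  "deltas": [
    [[0, 0, 0, 0, 0, 0], [0, 0, 0, 0, 0, 0], [0, 0, 0, 0, 0, 0], [0, 0, 0, 0, 0, 0], [0, 0, 0, 0, 0, 0], [0, 0, 4, 0, 0, 0], [0, 0, 8, 0, 0, 0], [2, -4, 12, 0, 0, 0], [4, -8, 15, 0, 0, 0], [5, -12, 15, 0, 0, 0], [6, -16, 15, 0, 0, 0], [6, -20, 15, 0, 0, -1.5]]
  ],
  "jaw": -1
}}

```text
clock: 21.45
tcp_pos: [0.5102, 0.1367, 0.1579]
orientation: [0.001, -0.041, 0.999, -0.0]
wrist_force: [0.7, -0.7, -2.8]
finger_gap: 0.0219
```

Call:
{"method": "send_rows", "body": {
  "deltas": [
    [[0, -5, 0, 0, 0, 0], [0, -10, 0, 0, 0, 0], [-0.3, -15, 0, 0, 0, 0], [-0.3, -20, 0, 0, 0, 0], [-0.3, -25, 0, 0, 0, 0], [-0.3, -27, 0, 0, 0, 0], [-0.3, -27, -3, 0, 0, 0], [-0.3, -27, -8, 0, 0, 0], [-0.3, -27, -12, 0, 0, 0], [-0.3, -27, -13.5, 0, 0, 0], [-0.3, -27, -14.5, 0, 0, 0], [-0.3, -27, -14.5, 0, 0, 0]]
  ]
}}

```text
clock: 22.65
tcp_pos: [0.5052, -0.1312, 0.0116]
orientation: [-0.001, -0.041, 0.999, 0.0]
wrist_force: [0.2, -0.1, -1.0]
finger_gap: 0.0218
```

Call:
{"method": "send_rows", "body": {
  "deltas": [
    [[0, 0, 0, 0, 0, 0], [0, 0, 0, 0, 0, 0], [0, 0, 0, 0, 0, 0], [0, 0, 0, 0, 0, 0], [0, 0, 4, 0, 0, 0], [0, 0, 8, 0, 0, 0], [0, 0, 12, 0, 0, 0], [0, 4, 15, 0, 0, 0], [0, 8, 18, 0, 0, 0], [0, 12, 18, 0, 0, 0]]
  ],
  "jaw": 0
}}

```text
clock: 23.65
tcp_pos: [0.5083, -0.0109, 0.1974]
orientation: [0.004, -0.041, 0.999, -0.001]
wrist_force: [1.0, -0.0, 0.4]
finger_gap: 0.0428
```

```bash
python3 - <<'E'
from h import *
s=get_state(); print(s['clock'],s['tcp_pos'],s['finger_gap'])
p=shot('top'); bars(p)
E
```

```text
23.65 [ 0.50826863 -0.01094732  0.19743899] 0.04276294286708756
xy 516.2 408.3 yaw -1.4 dims 137.9 4.2 z 26.7 n 113
xy 587.3 219.7 yaw 88.4 dims 252.6 5.8 z 27.9 n 161
xy 520.8 94.5 yaw 0.3 dims 75.7 3.0 z 27.7 n 42
xy 525.8 250.0 yaw 0.1 dims 25.5 23.6 z 21.7 n 89
```

Call:
{"method": "send_rows", "body": {
  "deltas": [
    [[0, 5, 0, 0, 0, -4], [1, 10, 0, 0, 0, -9.5], [2, 15, 0, 0, 0, -9.5], [2.2, 20, 0, 0, 0, -9.5], [2.2, 24, 0, 0, 0, -9.5], [2.2, 26, -4, 0, 0, -9.5], [2.2, 26, -8, 0, 0, -9.5], [2.2, 26, -12, 0, 0, -9.5], [2.2, 26, -14, 0, 0, -9.5], [2.2, 26, -15, 0, 0, -9.5], [2.2, 26, -15, 0, 0, -9.5]]
  ]
}}

```text
clock: 24.8
tcp_pos: [0.5267, 0.2482, 0.0412]
orientation: [-0.001, 0.042, 0.999, -0.0]
wrist_force: [0.6, 0.1, 0.8]
finger_gap: 0.0424
```

```bash
python3 - <<'E'
from h import *
s=get_state(); print(s['clock'],s['tcp_pos'],s['finger_gap'])
p=shot('wrist'); save(p,'w9'); bars(p)
E
```

```text
24.8 [0.52669349 0.2481845  0.0411602 ] 0.04236459128607584
xy 528.9 248.8 yaw -4.7 dims 29.0 24.0 z 21.0 n 2392
xy 565.6 405.6 yaw -0.7 dims 48.6 3.2 z 16.1 n 794
xy 560.8 93.1 yaw 12.5 dims 57.5 17.0 z 23.4 n 2547
xy 588.5 243.4 yaw 89.8 dims 69.8 3.0 z 25.2 n 2539
xy 587.8 146.2 yaw -47.7 dims 7.9 3.2 z 28.7 n 67
```

Call:
{"method": "send_rows", "body": {
  "deltas": [
    [[0.1, 0.2, -1, 0, 0, 0], [0.1, 0.2, -2, 0, 0, 0], [0.1, 0.2, -3.5, 0, 0, 0], [0.1, 0.2, -3.5, 0, 0, 0], [0.1, 0.2, -3.5, 0, 0, 0]]
  ]
}}

```text
clock: 25.35
tcp_pos: [0.5284, 0.2506, 0.0073]
orientation: [-0.0, 0.042, 0.999, -0.0]
wrist_force: [0.4, -0.2, -1.2]
finger_gap: 0.0424
```

Call:
{"method": "send_rows", "body": {
  "deltas": [
    [[0, 0, 0, 0, 0, 0], [0, 0, 0, 0, 0, 0], [0, 0, 0, 0, 0, 0], [0, 0, 0, 0, 0, 0], [0, 0, 0, 0, 0, 0], [0, 0, 4, 0, 0, 0], [0, 0, 8, 0, 0, 0], [0, -4, 12, 0, 0, 0], [0, -8, 16, 0, 0, 0], [-1, -12, 20, 0, 0, 0], [-1, -16, 20, 0, 0, 0], [-1, -20, 20, 0, 0, 0]]
  ],
  "jaw": -1
}}

```text
clock: 26.55
tcp_pos: [0.5195, 0.0492, 0.2101]
orientation: [0.002, 0.041, 0.999, -0.0]
wrist_force: [1.8, 0.2, -0.7]
finger_gap: 0.0219
```

Call:
{"method": "send_rows", "body": {
  "deltas": [
    [[0, -5, 0, 0, 0, 0], [0, -10, 0, 0, 0, 0], [0, -15, 0, 0, 0, 0], [0, -20, 0, 0, 0, 0], [0, -25, 0, 0, 0, 0], [0, -30, 0, 0, 0, 0], [0, -32, 0, 0, 0, 0], [0, -32, 0, 0, 0, 0]]
  ]
}}

```text
clock: 27.35
tcp_pos: [0.5182, -0.2723, 0.2066]
orientation: [-0.0, 0.044, 0.999, 0.0]
wrist_force: [0.6, 0.5, -0.7]
finger_gap: 0.0221
```

```bash
python3 - <<'E'
from h import *
s=get_state(); print(s['clock'],s['tcp_pos'],s['finger_gap'])
p=shot('wrist'); save(p,'w10'); C=cloud(p)
m=(C[...,2]>.065)&(C[...,2]<.085)&(C[...,0]>.42)&(C[...,0]<.62)&(C[...,1]>-.5)&(C[...,1]<-.3)
q=C[m]; print(len(q),q.min(0),q.max(0),cv2.minEnclosingCircle((q[:,:2]*1000).astype(np.float32)))
E
```

```text
27.35 [ 0.51819336 -0.27231483  0.20656193] 0.022069494405869576
2420 [ 0.46595363 -0.42864695  0.06502228] [ 0.57785504 -0.31621707  0.07624593] ((522.4672241210938, -372.3064270019531), 56.74003219604492)
```

View pics/w10.png

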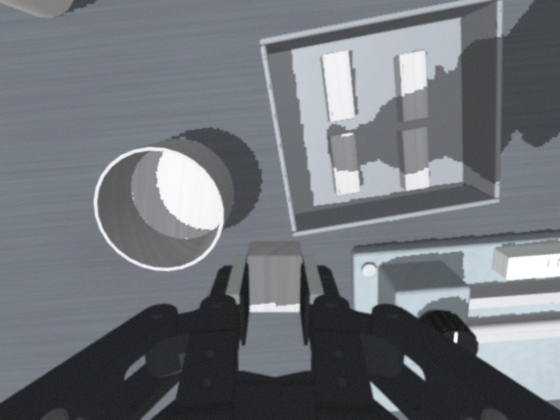

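Call:
{"method": "send_rows", "body": {
  "deltas": [
    [[0.2, -5, 0, 0, 0, 0], [0.3, -10.2, 0, 0, 0, 0], [0.3, -10.2, 0, 0, 0, 0], [0.3, -10.2, -4, 0, 0, 0], [0.3, -10.2, -8, 0, 0, 0], [0.3, -10.2, -12, 0, 0, 0], [0.3, -10.2, -15, 0, 0, 0], [0.3, -10.2, -17.5, 0, 0, 0], [0.3, -10.2, -17.5, 0, 0, 0], [0.3, -10.2, -17.5, 0, 0, 0]]
  ]
}}

```text
clock: 28.4
tcp_pos: [0.5219, -0.3695, 0.0326]
orientation: [-0.0, 0.041, 0.999, 0.001]
wrist_force: [-0.2, -0.1, -0.5]
finger_gap: 0.0224
```

Call:
{"method": "send_rows", "body": {
  "deltas": [
    [[0, 0, 0, 0, 0, 0], [0, 0, 0, 0, 0, 0], [0, 0, 0, 0, 0, 0], [0, 0, 0, 0, 0, 0], [0, 0, 4, 0, 0, 0], [0, 0, 8, 0, 0, 0], [0, 0, 12, 0, 0, 0], [0, 0, 16, 0, 0, 0], [0, 4, 20, 0, 0, 0], [0, 8, 22, 0, 0, 0], [0, 10, 22, 0, 0, 0], [0, 10, 22, 0, 0, 0]]
  ],
  "jaw": -0.2
}}

```text
clock: 29.6
tcp_pos: [0.5219, -0.2691, 0.2536]
orientation: [0.001, 0.04, 0.999, -0.0]
wrist_force: [0.1, 0.6, -0.3]
finger_gap: 0.0341
```

```bash
python3 - <<'E'
from h import *
s=get_state(); print(s['clock'],s['tcp_pos'],s['finger_gap'],s['wrist_force'])
p=shot('wrist'); save(p,'w11')
p=shot('top'); save(p,'t11'); C=cloud(p); bars(p)
for t in ['knob','stop','mark','nut_mid']:
    for d in silhouettes(p,t)[:3]: 
        q=C[d['mask']]; print(t,round(d['conf'],2),np.round(d['box'],1),np.nanmedian(q,axis=0).round(4))
# knob by height
m=(C[...,2]>.11)&(C[...,2]<.13)&(C[...,0]>.58)&(C[...,0]<.72)&(C[...,1]>-.2)&(C[...,1]<-.05)
q=C[m]; print(len(q),cv2.minEnclosingCircle((q[:,:2]*1000).astype(np.float32)),np.median(q[:,2]))
m=(C[...,2]>.07)&(C[...,2]<.09)&(C[...,0]>.55)&(C[...,0]<.75)&(C[...,1]>-.25)&(C[...,1]<-.05)
q=C[m]; print('gearbox',len(q),cv2.minAreaRect((q[:,:2]*1000).astype(np.float32)))
E
```

```text
29.6 [ 0.52190404 -0.2690621   0.253622  ] 0.03414510096127297 [ 0.12183278  0.60073294 -0.28907318]
xy 538.2 407.8 yaw -0.6 dims 98.1 4.5 z 28.5 n 85
xy 587.0 251.7 yaw -89.8 dims 125.8 3.4 z 27.6 n 75
xy 585.3 138.2 yaw 89.7 dims 89.4 3.3 z 27.3 n 63
xy 512.5 94.4 yaw 0.4 dims 70.2 3.0 z 27.1 n 44
xy 431.7 96.5 yaw 0.5 dims 80.4 3.0 z 27.2 n 45
knob 0.5 [349.  157.   16.2  21.8] [ 0.6447 -0.1304  0.1174]
stop 0.85 [262.1 145.1  24.7  24. ] [0.6765 0.1102 0.0661]
stop 0.35 [349.2 235.4  11.3  19.9] [ 0.4344 -0.1339  0.021 ]
mark 0.39 [272.3 167.8   1.8   3.5] [0.6166 0.0806 0.0581]
nut_mid 0.43 [264.  146.2   7.7  12.2] [0.6772 0.1028 0.0671]
206 ((646.6301879882812, -132.9402618408203), 22.033531188964844) 0.11786276987361477
gearbox 565 ((654.1102294921875, -131.6866455078125), (83.64962768554688, 69.24063873291016), 0.7303934693336487)
```

View pics/w11.png

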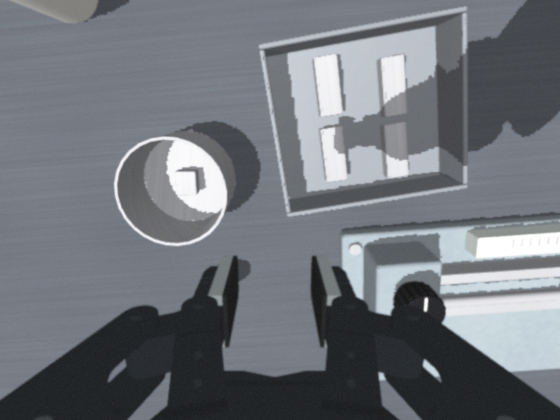

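View pics/t11.png

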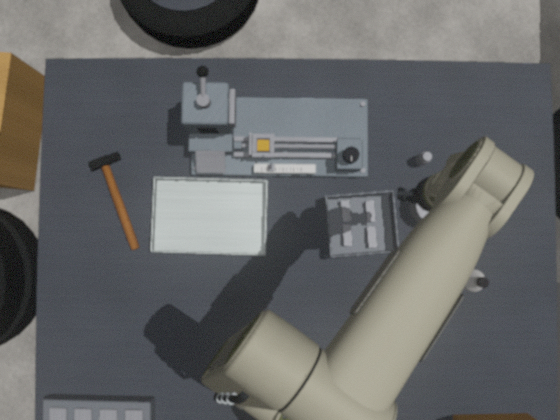

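Call:
{"method": "send_rows", "body": {
  "deltas": [
    [[1, 5, 0, 0, 0, 2], [2, 10, 0, 0, 0, 4.5], [4, 15, 0, 0, 0, 4.5], [6, 20, 0, 0, 0, 4.5], [8, 25, 0, 0, 0, 4.5], [10, 30, 0, 0, 0, 4.5], [10.8, 35.1, -2, 0, 0, 4.5], [10.8, 35.1, -6, 0, 0, 4.5], [10.8, 35.1, -9.2, 0, 0, 4.5], [10.8, 35.1, -9.2, 0, 0, 4.5], [10.8, 35.1, -9.2, 0, 0, 4.5], [10.8, 35.1, -9.2, 0, 0, 4.5]]
  ],
  "jaw": -0.6
}}

```text
clock: 31.1
tcp_pos: [0.6311, 0.0785, 0.1624]
orientation: [0.002, 0.003, 1.0, -0.0]
wrist_force: [0.3, 0.4, -0.5]
finger_gap: 0.0171
```

```bash
python3 - <<'E'
from h import *
s=get_state(); print(s['clock'],s['tcp_pos'],s['orientation'],s['joint_pos'])
p=shot('wrist'); save(p,'w12'); C=cloud(p)
for t in ['stop_index','stop','mark','nut_mid']:
    for d in silhouettes(p,t)[:3]: 
        q=C[d['mask']]; print(t,round(d['conf'],2),np.round(d['box'],1),np.nanmedian(q,axis=0).round(4))
a=cv2.imread('pics/w12.png')[110:330,150:430]; cv2.imwrite('pics/w12c.png',cv2.resize(a,None,fx=2.7,fy=2.7,interpolation=2))
E
```

```text
31.1 [0.63109684 0.07850567 0.16240898] [ 1.53429408e-03  3.02760059e-03  9.99994240e-01 -6.89847459e-06] [-2.36064140e-03  4.54435633e-01  8.51177409e-02  1.19840986e+00
 -1.58435755e-05  3.69455185e-03]
stop_index 0.76 [311.6 263.8  99.   94. ] [0.6638 0.1144 0.0683]
stop 0.81 [310.4 264.8  98.3  93.6] [0.6635 0.1156 0.0683]
stop 0.61 [ 51.3  52.5 100.6 104.9] [ 0.5174 -0.0739  0.0312]
mark 0.64 [273.9 197.1  18.4  37. ] [0.6191 0.0785 0.058 ]
nut_mid 0.78 [301.4 264.4  47.2  47.7] [0.6691 0.0923 0.0677]
```

View pics/w12.png

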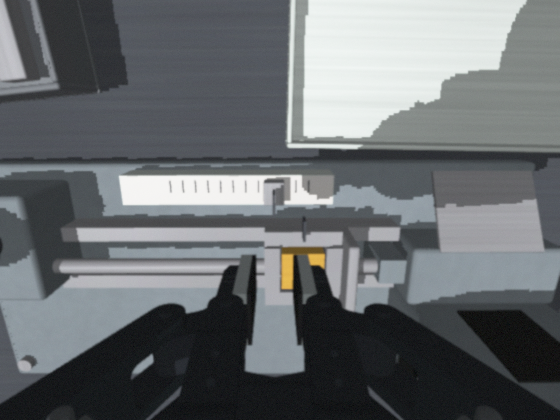

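View pics/w12c.png

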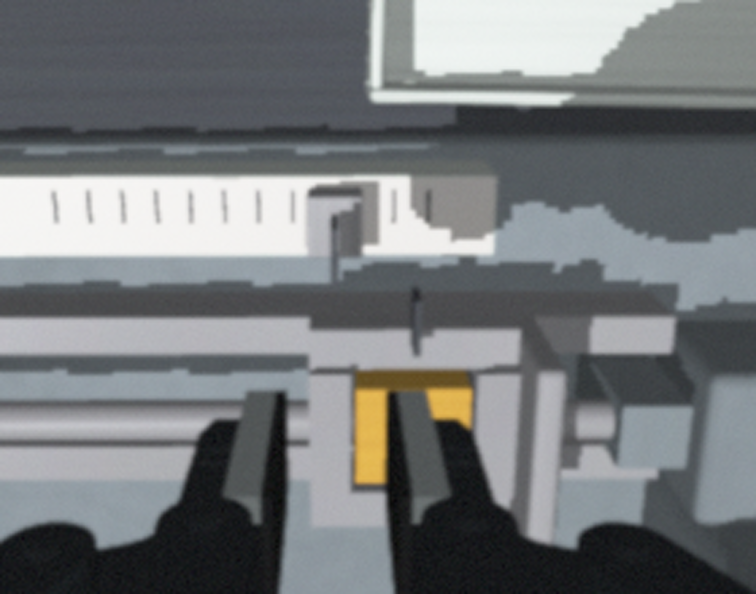

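```bash
cat >> h.py <<'E'
def fin(p,u0,u1,v0,v1,z=.076,pr=True):
    """sub-pixel dark vertical line columns in box; returns world pts"""
    g=p['img'].astype(float).mean(2); out=[]
    for v in range(v0,v1+1):
        r=g[v,u0:u1+1]; w=np.clip(np.median(r)-12-r,0,None)
        if w.sum()>15: out.append((u0+(w*np.arange(len(r))).sum()/w.sum(),v))
    out=np.array(out)
    W=atz(p,out,z)
    if pr: print(len(out),'u %.2f..%.2f'%(out[0,0],out[-1,0]),'x %.1f..%.1f'%(W[0,0]*1e3,W[-1,0]*1e3),'y mean %.2f sd %.2f  med %.2f'%(W[:,1].mean()*1e3,W[:,1].std()*1e3,np.median(W[:,1])*1e3))
    return out,W
E
python3 - <<'E'
from h import *
import pickle
p=shot('wrist'); save(p,'w13')
o,W=fin(p,268,280,192,200); print(W.round(4)[::3].tolist())
o,W2=fin(p,298,310,223,239); print(W2.round(4)[::3].tolist())
# ticks
g=p['img'].astype(float).mean(2)[183:192]
print(g.mean(0)[160:320].round().astype(int).tolist())
print(p['img'][185:245,266:282].mean(2).astype(int)[::4])
print(p['img'][213:245,296:312].mean(2).astype(int)[::3])
E
```

```text
5 u 273.33..273.32 x 613.7..616.6 y mean 78.64 sd 0.02  med 78.63
[[0.6137, 0.0786, 0.076], [0.6158, 0.0786, 0.076]]
6 u 303.07..302.96 x 645.3..649.3 y mean 100.08 sd 0.06  med 100.08
[[0.6453, 0.1001, 0.076], [0.6477, 0.1, 0.076]]
[244, 244, 244, 244, 244, 244, 244, 241, 223, 181, 201, 238, 243, 244, 244, 244, 244, 244, 244, 243, 235, 203, 182, 222, 241, 244, 244, 244, 244, 244, 243, 244, 241, 226, 181, 198, 237, 243, 243, 243, 243, 243, 243, 243, 242, 237, 213, 182, 218, 239, 243, 243, 243, 243, 243, 243, 243, 240, 227, 188, 196, 235, 242, 243, 243, 242, 242, 242, 242, 242, 239, 221, 181, 211, 237, 242, 242, 242, 242, 242, 242, 242, 240, 230, 196, 193, 232, 241, 241, 241, 242, 241, 241, 241, 241, 238, 221, 181, 206, 235, 241, 239, 225, 191, 179, 178, 176, 176, 178, 178, 177, 171, 160, 155, 155, 152, 150, 149, 146, 142, 131, 119, 116, 122, 133, 140, 140, 141, 154, 197, 233, 239, 239, 236, 216, 182, 216, 236, 239, 237, 226, 193, 178, 178, 176, 167, 140, 109, 109, 133, 140, 141, 141, 140, 140, 140, 141, 140, 140, 141]
[[186 185 186 188 187 186 186 186 187 188 188 185 182 177 169 159]
[... 977 characters left out ...]
  90  89  88  92  88  89  91]
 [ 90  90  91  92  91  89  86  86  88  90  88  90  90  92  90  89]
 [ 82  82  80  80  78  67  48  41  57  71  80  81  81  79  79  82]
 [ 76  77  78  76  73  69  55  53  62  65  73  73  80  77  76  76]
 [ 75  77  78  75  72  66  66  81  86  82  77  73  75  77  76  75]
 [ 74  73  77  75  73  64  68  78  84  81  77  74  77  74  73  73]
 [ 81  78  78  79  76  67  70  83  86  80  75  75  77  78  80  80]
 [171 172 173 166 157 120  84  82  88  94 102 103 110 138 167 175]
 [180 179 180 177 165 127  87  86 104 139 171 178 179 180 181 181]
 [179 180 178 178 175 152 113  96 111 150 174 179 178 179 178 180]
 [179 180 179 179 177 172 165 157 162 172 180 179 181 180 179 180]]
```

```bash
cat >> h.py <<'E'
def edge(p,c0,c1,r0,r1,z,sgn):
    g=cv2.GaussianBlur(p['img'].astype(np.float32).mean(2),(3,3),0); pts=[]
    for u in range(c0,c1):
        d=np.diff(g[r0:r1+1,u])*sgn; i=int(d.argmax())
        if 0<i<len(d)-1 and d[i]>15:
            a,b,c=d[i-1:i+2]; pts.append((u,r0+i+.5+.5*(a-c)/(a-2*b+c)))
    pts=np.array(pts); W=atz(p,pts,z); 
    vx,vy,x0,y0=cv2.fitLine((W[:,:2]*1000).astype(np.float32),cv2.DIST_HUBER,0,.01,.01).ravel()
    a=np.degrees(np.arctan2(-vx*np.sign(vy),abs(vy))); print('machine yaw %.2f  n %d  at x %.1f y %.1f'%(a,len(W),x0,y0)); return a
E
python3 - <<'E'
from h import *
p=shot('wrist'); 
g=p['img'].astype(int).mean(2)
for u in (140,200,250): print(u,g[165:295,u].astype(int).tolist())
edge(p,130,262,168,182,.045,1)      # near edge of scale top
edge(p,130,262,196,210,.045,-1)     # far edge
edge(p,80,260,222,233,.05,1)
edge(p,80,260,233,248,.05,-1)
E
```

```text
140 [109, 123, 125, 122, 98, 88, 96, 99, 97, 103, 106, 165, 233, 245, 244, 243, 244, 245, 244, 244, 244, 244, 243, 244, 244, 244, 244, 243, 244, 244, 243, 243, 244, 243, 243, 243, 243, 243, 243, 242, 234, 194, 158, 151, 153, 151, 152, 153, 152, 138, 103, 86, 85, 85, 81, 79, 76, 74, 75, 76, 76, 76, 81, 102, 146, 185, 194, 195, 193, 193, 193, 192, 191, 192, 190, 192, 186, 167, 115, 87, 86, 87, 85, 87, 110, 143, 149, 151, 155, 154, 152, 153, 154, 152, 135, 97, 97, 114, 131, 144, 153, 162, 177, 192, 197, 190, 179, 168, 151, 122, 93, 115, 159, 181, 184, 182, 185, 183, 184, 182, 181, 184, 183, 177, 164, 157, 153, 154, 154, 155]
200 [102, 92, 88, 86, 85, 89, 97, 98, 100, 98, 110, 165, 232, 243, 242, 243, 243, 243, 243, 243, 243, 243, 242, 243, 243, 243, 243, 243, 243, 242, 242, 242, 242, 241, 242, 242, 242, 242, 242, 241, 231, 195, 165, 159, 158, 157, 159, 158, 160, 159, 159, 145, 109, 89, 83, 79, 76, 75, 76, 73, 75, 76, 80, 109, 154, 179, 184, 183, 185, 184, 182, 183, 184, 182, 184, 183, 173, 150, 108, 89, 88, 88, 91, 115, 147, 158, 160, 159, 159, 160, 159, 157, 158, 148, 126, 96, 95, 113,
[... 228 characters left out ...]
40, 242, 242, 242, 241, 241, 241, 241, 242, 241, 241, 242, 241, 241, 241, 241, 241, 240, 241, 240, 240, 240, 241, 240, 240, 239, 228, 181, 158, 160, 158, 159, 158, 161, 161, 160, 155, 144, 106, 88, 80, 78, 74, 77, 72, 73, 77, 76, 80, 110, 154, 178, 181, 183, 181, 183, 181, 182, 182, 182, 183, 181, 175, 148, 106, 90, 88, 92, 94, 115, 147, 157, 158, 155, 149, 127, 93, 84, 81, 81, 78, 77, 75, 74, 71, 70, 65, 60, 54, 48, 44, 41, 38, 37, 33, 33, 27, 24, 23, 23, 21, 21, 19, 18, 18, 15, 21, 17, 21, 20, 16, 22, 13, 17, 17, 25]
machine yaw -0.16  n 132  at x 607.9 y 19.1
machine yaw -0.13  n 132  at x 632.2 y 15.8
machine yaw -0.18  n 180  at x 649.9 y -3.0
machine yaw -0.17  n 180  at x 661.9 y -5.4
```

Call:
{"method": "send_rows", "body": {
  "deltas": [
    [[0, 0, 4, 0, 0, 0], [-1, -5, 4, 0, 0, 0], [-1, -10, 4, 0, 0, 0], [-1, -15, 4, 0, 0, 0], [-1, -20, 4, 0, 0, 0], [-1, -21, 4, 0, 0, 0], [-1, -21, 4, 0, 0, 0], [-1, -21, 4, 0, 0, 0]]
  ],
  "jaw": 0.4
}}

```text
clock: 32.25
tcp_pos: [0.6195, -0.1297, 0.2003]
orientation: [-0.0, 0.002, 1.0, 0.0]
wrist_force: [0.2, 0.7, -0.1]
finger_gap: 0.0598
```

```bash
python3 - <<'E'
from h import *
s=get_state(); print(s['clock'],s['tcp_pos'],s['joint_pos'],s['finger_gap'])
p=shot('wrist'); save(p,'w14'); C=cloud(p)
m=(C[...,2]>.112)&(C[...,2]<.128)&(C[...,0]>.58)&(C[...,0]<.70)&(C[...,1]>-.2)&(C[...,1]<-.07)
n,l,st,ce=cv2.connectedComponentsWithStats(m.astype(np.uint8))
for i in range(1,n):
    if st[i,4]<100: continue
    q=C[l==i]; print(st[i],q.min(0).round(4),q.max(0).round(4),cv2.minEnclosingCircle((q[:,:2]*1000).astype(np.float32)),np.median(q[:,2]))
E
```

```text
32.25 [ 0.61948004 -0.12969316  0.20034611] [-3.33457227e-01  4.36982038e-01  1.51601841e-01  1.28590677e+00
  7.12570257e-04 -3.28956085e-01] 0.05978049111288361
[ 239  225   59   57 2519] [ 0.6277 -0.1558  0.112 ] [ 0.6711 -0.1126  0.1215] ((649.8591918945312, -133.96604919433594), 22.22895050048828) 0.11896642347042469
```

View pics/w14.png

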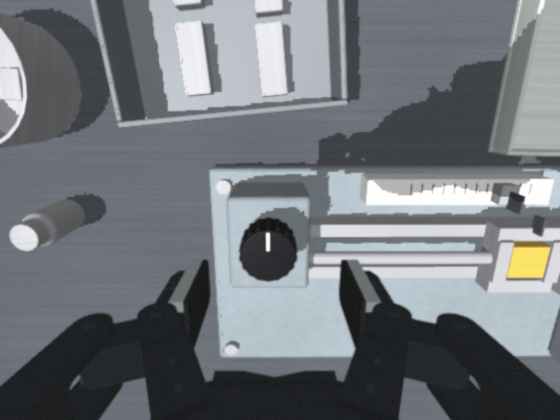

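Call:
{"method": "send_rows", "body": {
  "deltas": [
    [[3, -0.4, 0, 0, 0, 8.5], [3, -0.4, 0, 0, 0, 17], [3, -0.4, 0, 0, 0, 25.5], [3, -0.4, 0, 0, 0, 34], [3, -0.4, 0, 0, 0, 42.5], [3, -0.4, 0, 0, 0, 51], [3, -0.4, 0, 0, 0, 59.5], [3, -0.4, 0, 0, 0, 68], [3, -0.4, 0, 0, 0, 76.5], [3, -0.4, 0, 0, 0, 85], [3, -0.4, 0, 0, 0, 93.5], [3, -0.4, 0, 0, 0, 100]]
  ]
}}

```text
clock: 33.5
tcp_pos: [0.6498, -0.1317, 0.2005]
orientation: [-0.0, 0.767, -0.641, -0.0]
wrist_force: [-0.9, -0.3, 0.1]
finger_gap: 0.0596
```

Call:
{"method": "send_rows", "body": {
  "deltas": [
    [[0, 0, -2, 0, 0, 8], [0, 0, -5, 0, 0, 16], [0, 0, -7, 0, 0, 25], [0, 0, -8, 0, 0, 25], [0, 0, -9, 0, 0, 25], [0, 0, -10, 0, 0, 25], [0, 0, -11, 0, 0, 25], [0, 0, -11.2, 0, 0, 25], [0, 0, -11.2, 0, 0, 25], [0, 0, -11.2, 0, 0, 25]]
  ]
}}

```text
clock: 34.5
tcp_pos: [0.65, -0.1347, 0.0889]
orientation: [-0.0, 0.886, -0.464, 0.0]
wrist_force: [0.5, 0.6, -0.2]
finger_gap: 0.0596
```

```bash
python3 - <<'E'
from h import *
s=get_state(); print(s['clock'],s['tcp_pos'],s['orientation'],s['joint_pos'],s['finger_gap'],s['wrist_force'])
E
```

```text
34.5 [ 0.64997278 -0.13465729  0.08886366] [-3.83410371e-05  8.85846066e-01 -4.63979080e-01  4.00586009e-04] [-3.25077535e-01  5.51542394e-01  5.74401876e-02  1.07589083e+00
 -4.98537172e-05 -2.50170656e+00] 0.059573133184000156 [ 0.51022197  0.56807941 -0.19987603]
```

Call:
{"method": "send_rows", "body": {
  "deltas": [
    [[0, 0, 0, 0, 0, 0], [0, 0, 0, 0, 0, 0], [0, 0, 0, 0, 0, 0], [0, 0, 0, 0, 0, 0], [0, 0, 0, 0, 0, 0], [0, 0, 0, 0, 0, 0]]
  ],
  "jaw": -1,
  "force": 80
}}

```text
clock: 35.1
tcp_pos: [0.6495, -0.1351, 0.0896]
orientation: [0.001, 0.886, -0.464, 0.0]
wrist_force: [-3.6, -1.3, 5.1]
finger_gap: 0.0397
```

Call:
{"method": "send_rows", "body": {
  "deltas": [
    [[0, 0, 0, 0, 0, -7], [0, 0, 0, 0, 0, -14], [0, 0, 0, 0, 0, -21], [0, 0, 0, 0, 0, -28], [0, 0, 0, 0, 0, -35], [0, 0, 0, 0, 0, -42], [0, 0, 0, 0, 0, -49], [0, 0, 0, 0, 0, -56], [0, 0, 0, 0, 0, -63], [0, 0, 0, 0, 0, -70], [0, 0, 0, 0, 0, -77], [0, 0, 0, 0, 0, -84]]
  ]
}}

```text
clock: 36.3
tcp_pos: [0.6486, -0.135, 0.0896]
orientation: [-0.001, -0.346, 0.938, -0.0]
wrist_force: [-5.4, -1.2, 8.1]
finger_gap: 0.0401
```

```bash
python3 - <<'E'
from h import *
s=get_state(); print(s['clock'],s['tcp_pos'],s['joint_pos'][5],s['finger_gap'],s['wrist_force'],s['ft_torque'])
p=shot('wrist'); save(p,'w15')
p=shot('top'); save(p,'t15'); a=p['img'][130:190,230:380]; cv2.imwrite('pics/t15c.png',cv2.resize(a[:,:,::-1],None,fx=5,fy=5,interpolation=2))
E
```

```text
36.3 [ 0.64858557 -0.13495981  0.08960253] -1.031305898551591 0.040144909342352084 [-5.37200799 -1.22965517  8.11274566] [-0.13282917  1.25424314  0.22281447]
```

View pics/w15.png

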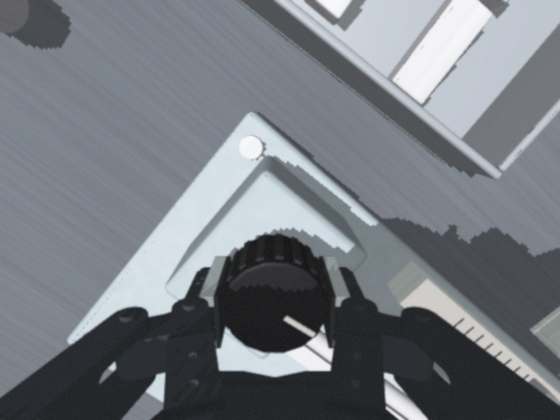

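View pics/t15c.png

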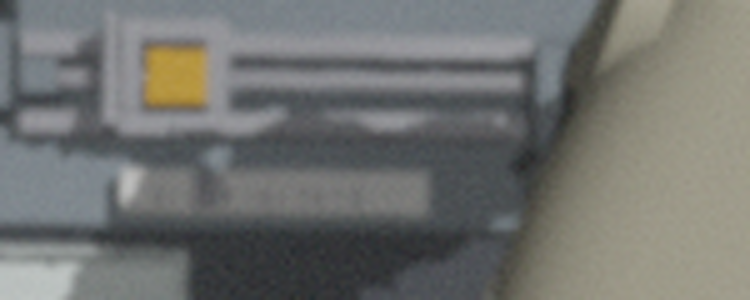

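Call:
{"method": "send_rows", "body": {
  "deltas": [
    [[0, 0, 0, 0, 0, -8], [0, 0, 0, 0, 0, -16], [0, 0, 0, 0, 0, -24], [0, 0, 0, 0, 0, -32], [0, 0, 0, 0, 0, -40], [0, 0, 0, 0, 0, -48], [0, 0, 0, 0, 0, -56], [0, 0, 0, 0, 0, -64], [0, 0, 0, 0, 0, -72], [0, 0, 0, 0, 0, -80], [0, 0, 0, 0, 0, -88], [0, 0, 0, 0, 0, -96]]
  ]
}}

```text
clock: 37.6
tcp_pos: [0.6487, -0.134, 0.0896]
orientation: [-0.0, 0.466, 0.885, 0.0]
wrist_force: [-4.9, 1.2, 6.8]
finger_gap: 0.0402
```

Call:
{"method": "send_rows", "body": {
  "deltas": [
    [[0, 0, 0, 0, 0, -8], [0, 0, 0, 0, 0, -16], [0, 0, 0, 0, 0, -24], [0, 0, 0, 0, 0, -32], [0, 0, 0, 0, 0, -40], [0, 0, 0, 0, 0, -48], [0, 0, 0, 0, 0, -56], [0, 0, 0, 0, 0, -64], [0, 0, 0, 0, 0, -72], [0, 0, 0, 0, 0, -80], [0, 0, 0, 0, 0, -88], [0, 0, 0, 0, 0, -95]]
  ]
}}

```text
clock: 38.8
tcp_pos: [0.6497, -0.1343, 0.0896]
orientation: [0.0, 0.967, 0.254, 0.0]
wrist_force: [-3.3, -0.3, 5.6]
finger_gap: 0.0399
```

```bash
python3 - <<'E'
from h import *
s=get_state(); print(s['clock'],s['tcp_pos'],s['joint_pos'][5],s['finger_gap'],s['wrist_force'],s['ft_torque'])
p=shot('wrist'); save(p,'w16')
p=shot('top'); save(p,'t16'); a=p['img'][130:190,230:380]; cv2.imwrite('pics/t16c.png',cv2.resize(a[:,:,::-1],None,fx=5,fy=5,interpolation=2))
E
```

```text
38.8 [ 0.64966608 -0.13425288  0.08956997] 2.302742757158885 0.039887347126966524 [-3.28280495 -0.2510878   5.55603088] [0.03300339 0.48465497 0.12808407]
```

View pics/w16.png

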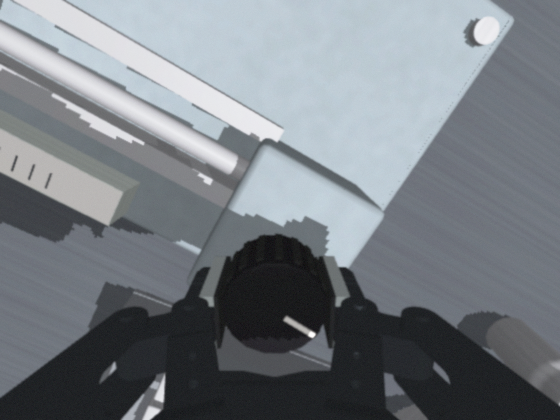

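View pics/t16c.png

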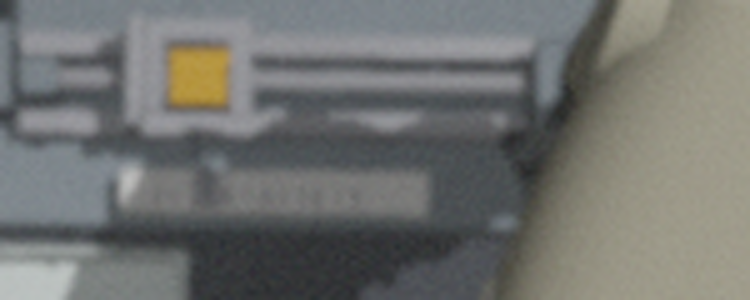

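Call:
{"method": "send_rows", "body": {
  "deltas": [
    [[0, 0, 0, 0, 0, 0], [0, 0, 0, 0, 0, 0], [0, 0, 0, 0, 0, 0], [0, 0, 0, 0, 0, 0], [0, 0, 3, 0, 0, 0], [0, 0, 6, 0, 0, 0], [0, 0, 6, 0, 0, 8], [0, 0, 6, 0, 0, 16], [0, 0, 6, 0, 0, 24], [0, 0, 6, 0, 0, 32], [0, 0, 6, 0, 0, 40], [0, 0, 6, 0, 0, 48]]
  ],
  "jaw": 0.4
}}

```text
clock: 40.1
tcp_pos: [0.6497, -0.1344, 0.1482]
orientation: [0.0, 0.777, 0.63, 0.0]
wrist_force: [-0.4, -0.6, -0.3]
finger_gap: 0.0597
```

Call:
{"method": "send_rows", "body": {
  "deltas": [
    [[0, 0, 0, 0, 0, 8], [0, 0, 0, 0, 0, 16], [0, 0, 0, 0, 0, 24], [0, 0, 0, 0, 0, 32], [0, 0, 0, 0, 0, 40], [0, 0, 0, 0, 0, 48], [0, 0, 0, 0, 0, 56], [0, 0, 0, 0, 0, 64], [0, 0, 0, 0, 0, 72], [0, 0, 0, 0, 0, 80], [0, 0, 0, 0, 0, 88], [0, 0, 0, 0, 0, 96]]
  ]
}}

```text
clock: 41.3
tcp_pos: [0.6497, -0.1344, 0.1482]
orientation: [0.0, 0.052, 0.999, 0.0]
wrist_force: [-0.6, -0.3, -0.1]
finger_gap: 0.0598
```

Call:
{"method": "send_rows", "body": {
  "deltas": [
    [[0, 0, 0, 0, 0, 8], [0, 0, 0, 0, 0, 16], [0, 0, 0, 0, 0, 24], [0, 0, 0, 0, 0, 32], [0, 0, 0, 0, 0, 40], [0, 0, 0, 0, 0, 48], [0, 0, 0, 0, 0, 56], [0, 0, 0, 0, 0, 64], [0, 0, 0, 0, 0, 72], [0, 0, 0, 0, 0, 80], [0, 0, 0, 0, 0, 88], [0, 0, 0, 0, 0, 96]]
  ]
}}

```text
clock: 42.5
tcp_pos: [0.6497, -0.1344, 0.1482]
orientation: [0.0, 0.708, -0.707, -0.0]
wrist_force: [0.1, 0.3, -1.2]
finger_gap: 0.0595
```

Call:
{"method": "send_rows", "body": {
  "deltas": [
    [[0, 0, -2, 0, 0, 0], [0, 0, -4, 0, 0, 0], [0, 0, -5, 0, 0, 0], [0, 0, -6, 0, 0, 0], [0, 0, -6, 0, 0, 0], [0, 0, -6, 0, 0, 0]]
  ]
}}

```text
clock: 43.1
tcp_pos: [0.6499, -0.1345, 0.0887]
orientation: [0.0, -0.706, 0.709, -0.0]
wrist_force: [-0.6, 0.8, 0.7]
finger_gap: 0.0598
```

Call:
{"method": "send_rows", "body": {
  "deltas": [
    [[0, 0, 0, 0, 0, 0], [0, 0, 0, 0, 0, 0], [0, 0, 0, 0, 0, 0], [0, 0, 0, 0, 0, 0], [0, 0, 0, 0, 0, 0], [0, 0, 0, 0, 0, 0]]
  ],
  "jaw": -1
}}

```text
clock: 43.7
tcp_pos: [0.6491, -0.1346, 0.0899]
orientation: [-0.0, -0.705, 0.709, -0.0]
wrist_force: [-5.9, -0.2, 5.7]
finger_gap: 0.0402
```

Now yaw +90; turn −225° more.

Call:
{"method": "send_rows", "body": {
  "deltas": [
    [[0, 0, 0, 0, 0, -8], [0, 0, 0, 0, 0, -16], [0, 0, 0, 0, 0, -24], [0, 0, 0, 0, 0, -32], [0, 0, 0, 0, 0, -40], [0, 0, 0, 0, 0, -48], [0, 0, 0, 0, 0, -56], [0, 0, 0, 0, 0, -64], [0, 0, 0, 0, 0, -72], [0, 0, 0, 0, 0, -80], [0, 0, 0, 0, 0, -88], [0, 0, 0, 0, 0, -96]]
  ]
}}

```text
clock: 44.9
tcp_pos: [0.649, -0.1345, 0.0899]
orientation: [-0.0, 0.057, 0.998, -0.0]
wrist_force: [-4.8, 0.6, 4.3]
finger_gap: 0.0401
```

Call:
{"method": "send_rows", "body": {
  "deltas": [
    [[0, 0, 0, 0, 0, -8], [0, 0, 0, 0, 0, -16], [0, 0, 0, 0, 0, -24], [0, 0, 0, 0, 0, -32], [0, 0, 0, 0, 0, -40], [0, 0, 0, 0, 0, -48], [0, 0, 0, 0, 0, -56], [0, 0, 0, 0, 0, -64], [0, 0, 0, 0, 0, -72], [0, 0, 0, 0, 0, -80], [0, 0, 0, 0, 0, -88], [0, 0, 0, 0, 0, -96]]
  ]
}}

```text
clock: 46.1
tcp_pos: [0.6491, -0.1345, 0.0899]
orientation: [0.0, 0.78, 0.625, -0.0]
wrist_force: [-3.3, 0.6, 5.0]
finger_gap: 0.0402
```

Call:
{"method": "send_rows", "body": {
  "deltas": [
    [[0, 0, 0, 0, 0, -8], [0, 0, 0, 0, 0, -16], [0, 0, 0, 0, 0, -24], [0, 0, 0, 0, 0, -33], [0, 0, 0, 0, 0, -33], [0, 0, 0, 0, 0, -33]]
  ]
}}

```text
clock: 46.7
tcp_pos: [0.6492, -0.1345, 0.0899]
orientation: [0.0, 0.925, 0.38, -0.0]
wrist_force: [-4.6, 0.3, 5.5]
finger_gap: 0.04
```

```bash
python3 - <<'E'
from h import *
s=get_state(); print(s['clock'],s['tcp_pos'],s['joint_pos'][5],s['finger_gap'],s['wrist_force'],s['ft_torque'])
p=shot('wrist'); save(p,'w17')
p=shot('top'); save(p,'t17'); a=p['img'][130:190,230:380]; cv2.imwrite('pics/t17c.png',cv2.resize(a[:,:,::-1],None,fx=5,fy=5,interpolation=2))
E
```

```text
46.7 [ 0.64916838 -0.13454298  0.08991749] 2.036416828501206 0.040003728079666324 [-4.61513368  0.28961927  5.48923344] [ 0.1398703   0.86607171 -0.16545107]
```

View pics/w17.png

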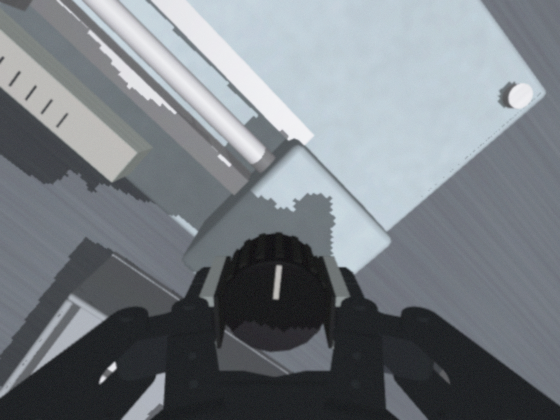

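View pics/t17c.png

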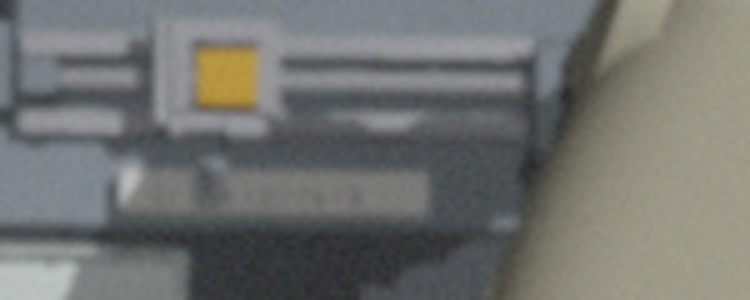

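Call:
{"method": "send_rows", "body": {
  "deltas": [
    [[0, 0, 0, 0, 0, 0], [0, 0, 0, 0, 0, 0], [0, 0, 0, 0, 0, 0], [0, 0, 0, 0, 0, 0], [0, 0, 3, 0, 0, 0], [0, 0, 7.2, 0, 0, 0], [0, 0, 7.2, 0, 0, 8], [0, 0, 7.2, 0, 0, 16], [0, 0, 7.2, 0, 0, 24], [0, 0, 7.2, 0, 0, 32], [0, 0, 7.2, 0, 0, 40], [0, 0, 7.2, 0, 0, 48]]
  ],
  "jaw": 0.4
}}

```text
clock: 48.0
tcp_pos: [0.6497, -0.1344, 0.1603]
orientation: [0.0, 0.688, 0.726, 0.0]
wrist_force: [-0.1, -0.0, 0.5]
finger_gap: 0.0596
```

Call:
{"method": "send_rows", "body": {
  "deltas": [
    [[0, 2, 0, 0, 0, 8], [0, 4, 0, 0, 0, 16], [0, 6, 0, 0, 0, 24], [0, 8, 0, 0, 0, 32], [0, 10, 0, 0, 0, 40], [0, 12, 0, 0, 0, 48], [-0.5, 14, 0, 0, 0, 56], [-1, 16, 0, 0, 0, 64], [-1.5, 18, 0, 0, 0, 72], [-2, 20, 0, 0, 0, 80], [-2, 21.3, 0, 0, 0, 87], [-2, 21.3, 0, 0, 0, 87]]
  ],
  "jaw": -0.6
}}

```text
clock: 49.2
tcp_pos: [0.6295, 0.0803, 0.1604]
orientation: [0.0, 0.001, 1.0, 0.0]
wrist_force: [0.4, 0.6, -0.5]
finger_gap: 0.0172
```

Call:
{"method": "send_rows", "body": {
  "deltas": [
    [[0, 0, 0, 0, 0, 0], [0, 0, 0, 0, 0, 0], [0, 0, 0, 0, 0, 0]]
  ]
}}

```text
clock: 49.5
tcp_pos: [0.6298, 0.0777, 0.1603]
orientation: [-0.0, 0.003, 1.0, -0.0]
wrist_force: [0.4, -0.8, -0.2]
finger_gap: 0.0168
```

```bash
python3 - <<'E'
from h import *
s=get_state(); print(s['clock'],s['tcp_pos'],s['orientation'])
p=shot('wrist'); save(p,'w18')
a=cv2.imread('pics/w18.png')[150:310,170:390]; cv2.imwrite('pics/w18c.png',cv2.resize(a,None,fx=3.6,fy=3.6,interpolation=2))
E
```

```text
49.5 [0.62979749 0.07771193 0.16025841] [-2.41094679e-06  3.42859375e-03  9.99994122e-01 -2.41367440e-05]
```

View pics/w18c.png

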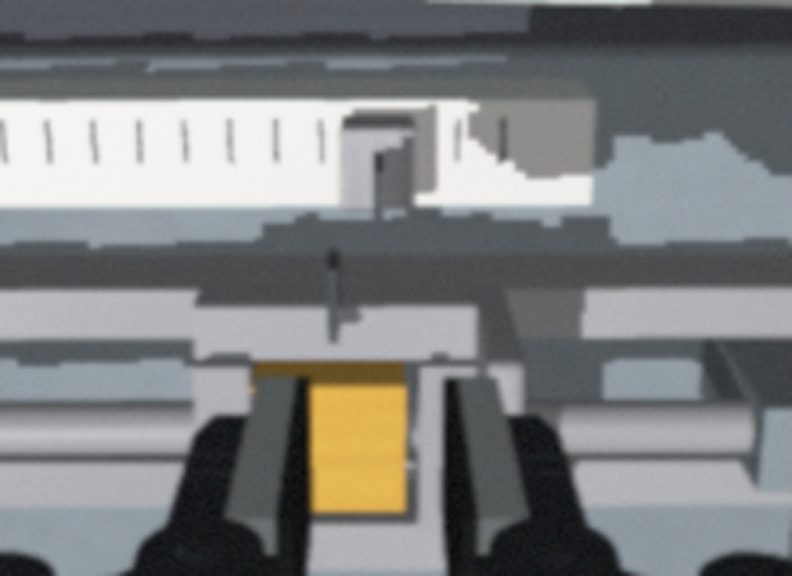

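```bash
python3 - <<'E'
from h import *
p=shot('wrist'); g=p['img'].astype(int).mean(2).astype(int)
print(g[190:212:2,268:284]); print(g[216:248:2,255:272])
for v in (195,200,204,208): print(v, end=' '); fin(p,270,279,v,v) 
for v in (228,232,236,240,243): print(v,end=' '); fin(p,258,267,v,v)
E
```

```text
[[188 189 191 190 190 188 187 185 182 172 171 168 163 142 111  99]
 [188 188 190 189 185 161 125 115 119 108 106 105 104  98  97  99]
 [187 187 187 188 172 135  79  77  99 104 101 103  99  97  99 101]
 [186 186 189 185 171 130  76  67  87 100 102 102  99  97  94 101]
 [184 184 187 183 174 141 104  93 102 105 103 103 100  98  98 100]
 [183 185 186 185 175 143 104  98 106 104 103 104  99  98  97  96]
 [184 182 182 184 172 144 106  96 105 105 102 101 100  96  96  99]
 [183 181 184 184 173 144 108 102 106 103 102 102  99  97  95 102]
 [179 181 182 182 171 143 108 100 107 103 105 102 100  95  94 100]
 [149 150 151 151 142 126  98 100 113 125 126 126 123 121 111  92]
 [144 144 146 145 141 128 100  97 121 139 140 133 111 105 100  93]]
[[ 91  90  90  86  91  88  91  90  88  93  92  90  91  91  91  91  91]
 [ 90  88  92  85  90  86  85  85  86  88  88  91  89  88  89  90  91]
 [ 85  82  85  83  81  76  61  52  61  75  83  87  84  84  83  85  84]
 [ 75  78  76  73  74  67  50  41  54  69  76  76  76  75  77  79  77]
 [ 75  76  75  75  75  70  64  55  61  68  74  75  76  76  77  76  75]
 [ 76  
[... 1052 characters left out ...]
2W'][:3,:3].T; o=p['C2W'][:3,3]
  File "h.py", line 16, in rays
    return cv2.undistortPoints(uv,K,np.array([p['k1'],0,0,0.]),).reshape(-1,2)
           ~~~~~~~~~~~~~~~~~~~^^^^^^^^^^^^^^^^^^^^^^^^^^^^^^^^^^
cv2.error: OpenCV(4.12.0) /io/opencv/modules/calib3d/src/undistort.dispatch.cpp:347: error: (-215:Assertion failed) CV_IS_MAT(_src) && CV_IS_MAT(_dst) && (_src->rows == 1 || _src->cols == 1) && (_dst->rows == 1 || _dst->cols == 1) && _src->cols + _src->rows - 1 == _dst->rows + _dst->cols - 1 && (CV_MAT_TYPE(_src->type) == CV_32FC2 || CV_MAT_TYPE(_src->type) == CV_64FC2) && (CV_MAT_TYPE(_dst->type) == CV_32FC2 || CV_MAT_TYPE(_dst->type) == CV_64FC2) in function 'cvUndistortPointsInternal'
```

Call:
{"method": "send_rows", "body": {
  "deltas": [
    [[0, -3, 0, 0, 0, -8], [0, -7, 0, 0, 0, -16], [0.5, -11, 0, 0, 0, -24], [1, -15, 0, 0, 0, -32], [1.5, -19, 0, 0, 0, -40], [2, -21.3, 0, 0, 0, -48], [2, -21.3, 0, 0, 0, -56], [2, -21.3, 0, 0, 0, -60], [2, -21.3, -1, 0, 0, -60], [2, -21.3, -3, 0, 0, -60], [2, -21.3, -5, 0, 0, -60], [2, -21.3, -7.1, 0, 0, -60]]
  ],
  "jaw": 0.4
}}

```text
clock: 50.8
tcp_pos: [0.6494, -0.1343, 0.0881]
orientation: [0.0, 0.501, 0.865, 0.0]
wrist_force: [0.2, -1.4, -0.4]
finger_gap: 0.0596
```

Call:
{"method": "send_rows", "body": {
  "deltas": [
    [[0, 0, 0, 0, 0, 0], [0, 0, 0, 0, 0, 0], [0, 0, 0, 0, 0, 0]]
  ]
}}

```text
clock: 51.1
tcp_pos: [0.6503, -0.1346, 0.0905]
orientation: [0.001, 0.502, 0.865, 0.0]
wrist_force: [-0.3, 0.8, 1.1]
finger_gap: 0.0602
```

Call:
{"method": "send_rows", "body": {
  "deltas": [
    [[0, 0, 0, 0, 0, 0], [0, 0, 0, 0, 0, 0], [0, 0, 0, 0, 0, 0], [0, 0, 0, 0, 0, 0], [0, 0, 0, 0, 0, 0], [0, 0, 0, 0, 0, 0]]
  ],
  "jaw": -1
}}

```text
clock: 51.7
tcp_pos: [0.6495, -0.1353, 0.0913]
orientation: [0.001, 0.502, 0.865, -0.001]
wrist_force: [-4.4, -1.5, 5.9]
finger_gap: 0.0403
```

Call:
{"method": "send_rows", "body": {
  "deltas": [
    [[0, 0, 0, 0, 0, 8], [0, 0, 0, 0, 0, 16], [0, 0, 0, 0, 0, 24], [0, 0, 0, 0, 0, 32], [0, 0, 0, 0, 0, 40], [0, 0, 0, 0, 0, 48], [0, 0, 0, 0, 0, 56], [0, 0, 0, 0, 0, 64], [0, 0, 0, 0, 0, 72], [0, 0, 0, 0, 0, 80], [0, 0, 0, 0, 0, 88], [0, 0, 0, 0, 0, 96]]
  ]
}}

```text
clock: 52.9
tcp_pos: [0.6497, -0.1341, 0.0913]
orientation: [0.001, -0.31, 0.951, -0.0]
wrist_force: [-1.9, 2.6, 6.1]
finger_gap: 0.0401
```

Call:
{"method": "send_rows", "body": {
  "deltas": [
    [[0, 0, 0, 0, 0, 8], [0, 0, 0, 0, 0, 16], [0, 0, 0, 0, 0, 24], [0, 0, 0, 0, 0, 32], [0, 0, 0, 0, 0, 40], [0, 0, 0, 0, 0, 49], [0, 0, 0, 0, 0, 49], [0, 0, 0, 0, 0, 49], [0, 0, 0, 0, 0, 49]]
  ]
}}

```text
clock: 53.8
tcp_pos: [0.6492, -0.1337, 0.0913]
orientation: [0.0, -0.674, 0.738, 0.0]
wrist_force: [-4.4, 2.3, 6.8]
finger_gap: 0.0399
```

```bash
python3 - <<'E'
from h import *
s=get_state(); print(s['clock'],s['tcp_pos'],s['orientation'],s['joint_pos'][5],s['finger_gap'],s['wrist_force'],s['ft_torque'])
p=shot('wrist'); save(p,'w19')
E
```

```text
53.8 [ 0.64917836 -0.1337486   0.09130277] [ 2.47327374e-04 -6.74290639e-01  7.38466015e-01  1.32519366e-04] -1.8044406096046839 0.03994173437003641 [-4.38088461  2.29912374  6.78370093] [0.51718393 0.89603528 0.12180674]
```

View pics/w19.png

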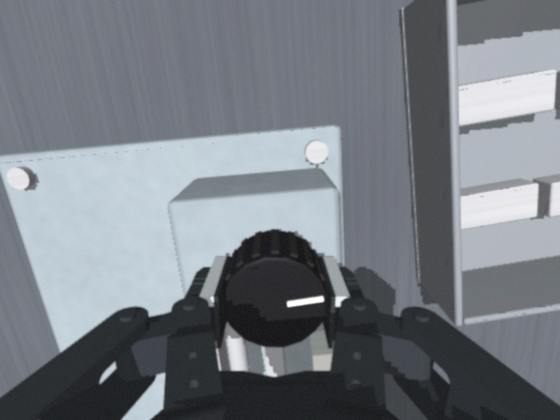

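Call:
{"method": "send_rows", "body": {
  "deltas": [
    [[0, 0, 0, 0, 0, 0], [0, 0, 0, 0, 0, 0], [0, 0, 0, 0, 0, 0], [0, 0, 0, 0, 0, 0], [0, 0, 3, 0, 0, 0], [0, 0, 7, 0, 0, 0], [0, 0, 7, 0, 0, -8], [0, 0, 7, 0, 0, -16], [0, 3, 7, 0, 0, -24], [0, 6, 7, 0, 0, -32], [0, 9, 7, 0, 0, -40], [0, 12, 7, 0, 0, -48]]
  ],
  "jaw": 0.4
}}

```text
clock: 55.05
tcp_pos: [0.6497, -0.0136, 0.1593]
orientation: [0.0, -0.312, 0.95, 0.0]
wrist_force: [0.4, -0.8, 1.3]
finger_gap: 0.0599
```

Call:
{"method": "send_rows", "body": {
  "deltas": [
    [[0, 3, 0, 0, 0, -8], [-0.5, 5, 0, 0, 0, -16], [-1, 7, 0, 0, 0, -24], [-2, 8.5, 0, 0, 0, -32], [-2, 8.8, 0, 0, 0, -37], [-2, 8.8, 0, 0, 0, -37], [-2, 8.8, 0, 0, 0, -37], [-2, 8.8, 0, 0, 0, -37], [-2, 8.8, 0, 0, 0, -37], [-2, 8.8, 0, 0, 0, -37]]
  ],
  "jaw": -0.6
}}

```text
clock: 56.05
tcp_pos: [0.6298, 0.0731, 0.1593]
orientation: [0.0, 0.002, 1.0, 0.0]
wrist_force: [-0.2, -0.4, 0.6]
finger_gap: 0.0171
```

```bash
cat >> h.py <<'E'
def width_line(p,u0,u1,rows,z=.076):
    """fin centre from both half-level edges, per row"""
    g=p['img'].astype(float).mean(2); out=[]
    for v in rows:
        r=g[v,u0:u1+1]; i=int(r.argmin())
        if i<2 or i>len(r)-3: continue
        L=(r[:i].max()+r[i])/2; Rr=(r[i+1:].max()+r[i])/2
        a=i
        while a>0 and r[a]<L: a-=1
        l=a+(L-r[a])/(r[a+1]-r[a])
        b=i
        while b<len(r)-1 and r[b]<Rr: b+=1
        q=b-(Rr-r[b])/(r[b-1]-r[b]) if r[b-1]!=r[b] else b
        out.append((u0+l,u0+q,v))
    o=np.array(out)
    for l,q,v in out:
        W=atz(p,[[(l+q)/2,v],[l,v],[q,v]],z)*1e3
        print('row %d  l %.2f r %.2f  x %.1f  y c %.2f l %.2f r %.2f'%(v,l,q,W[0,0],W[0,1],W[1,1],W[2,1]))
E
python3 - <<'E'
from h import *
s=get_state(); print(s['clock'],s['tcp_pos'],s['orientation'])
p=shot('wrist'); save(p,'w20')
a=cv2.imread('pics/w20.png')[150:310,170:390]; cv2.imwrite('pics/w20c.png',cv2.resize(a,None,fx=3.6,fy=3.6,interpolation=2))
g=p['img'].astype(int).mean(2).astype(int)
print(g[190:248:2,266:284])
E
```

```text
56.05 [0.62978115 0.07313881 0.1592536 ] [5.96814088e-06 2.35977064e-03 9.99997214e-01 5.73968310e-05]
[[233 240 239 231 211 192 190 191 190 191 192 189 189 187 185 183 181 176]
 [234 241 239 231 212 194 189 188 187 186 189 189 185 165 133 127 123 111]
 [233 240 239 231 211 195 191 188 187 186 188 189 180 151  87  53  71  96]
 [239 241 239 231 210 194 192 187 185 185 185 187 183 151  86  50  63  91]
 [242 240 239 230 211 193 189 185 184 184 186 185 182 152  96  72  80  91]
 [240 240 239 229 209 194 189 186 183 185 184 184 180 154 107  90  91  99]
 [240 241 239 229 210 193 188 184 181 184 184 183 179 155 106  89  94 100]
 [240 240 239 231 207 194 186 183 181 181 185 185 177 155 105  87  95 101]
 [236 236 233 226 207 191 184 183 180 180 182 183 179 151 106  88  93  97]
 [176 174 175 175 171 168 164 162 163 162 165 165 160 138  98  90 101 114]
 [157 160 157 154 147 145 145 146 147 146 146 145 143 124  94  89 108 131]
 [106 108 106 100  93  91  91  92  88  90  89  92  90  85  81  87  90  91]
 [ 92  88  88  89  89  89  89  91  92  92  89  88  86  84  84  90  88  90]
 [ 89  91  88  90  89 
[... 478 characters left out ...]
 83  81  77  74  75  77]
 [ 75  76  76  74  75  75  77  74  73  74  78  82  83  79  74  76  76  74]
 [ 76  77  75  76  75  75  75  78  74  75  79  85  84  80  73  74  74  76]
 [ 82  82  82  84  84  83  81  81  82  80  80  83  87  81  77  78  77  79]
 [169 166 167 169 168 168 168 167 161 149 117  92  89  93  94  98  97 107]
 [184 180 181 182 180 182 182 180 176 161 124  95  91  98 102 104 107 114]
 [182 181 181 182 182 182 180 182 178 161 123  99 112 142 164 169 170 170]
 [182 181 182 183 182 181 179 183 177 164 131 102 115 149 175 182 181 184]
 [181 182 181 181 181 181 181 181 180 171 144 109 118 152 173 180 181 181]
 [181 181 182 181 181 180 180 181 181 178 174 170 170 174 181 181 181 180]]
```

View pics/w20c.png

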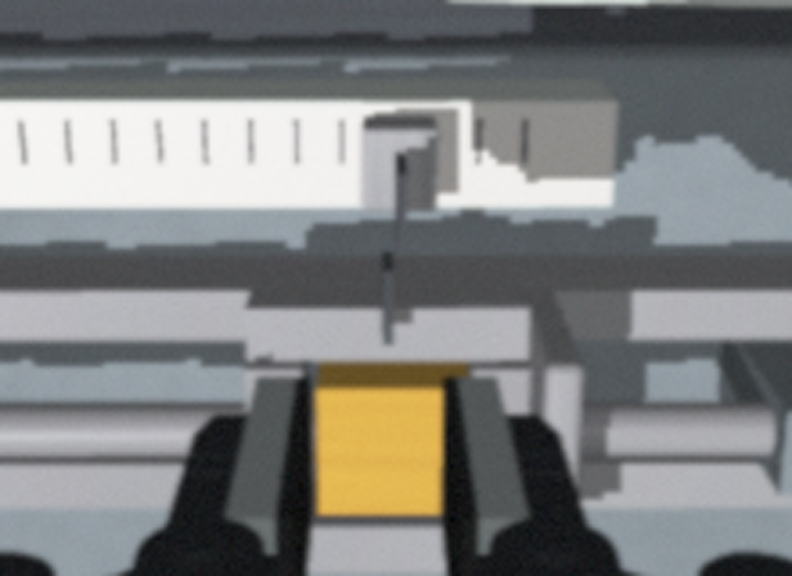

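```bash
python3 - <<'E'
from h import *
p=shot('wrist'); 
def Y(u,v): return (atz(p,[[u,v]],.076)[0]*1e3).round(2)
for u,v in [(280.9,194),(280.75,210),(277.15,222),(277.2,242),(277.3,244)]: print(u,v,Y(u,v))
print(edge(p,150,262,168,182,.045,1))
# average 6 frames
acc=[]
for i in range(5): acc.append(shot('wrist')['img'].astype(float).mean(2))
g=np.mean(acc,0)
print(g[192:214:2,274:290].round().astype(int)); print(g[234:248,270:286].round().astype(int))
E
```

```text
280.9 194 [613.48  78.01  76.  ]
280.75 210 [625.11  77.92  76.  ]
277.15 222 [634.04  75.36  76.  ]
277.2 242 [649.41  75.36  76.  ]
277.3 244 [650.98  75.43  76.  ]
machine yaw -0.13  n 112  at x 607.9 y 19.7
-0.12800889
[[187 188 189 188 183 166 144 132 123 108 106 103 102  99  97  98]
 [186 188 188 186 171 131  77  68  90 101 103 103 101  99  97 100]
 [184 186 187 186 169 129  74  58  81  99 103 103 100  98  96  98]
 [184 186 187 184 169 129  85  74  85 100 102 102 101  98  97  99]
 [183 184 186 182 167 132  98  90  96 102 104 102 100  97  97  98]
 [182 183 185 182 165 129  96  90  95 102 103 102  99  98  96  98]
 [182 183 186 182 167 130 100  94  99 101 104 103 100  97  96 103]
 [181 183 184 183 166 131 100  94  98 102 103 102  99  96  97 105]
 [179 178 177 175 161 130  99  94 108 120 123 123 121 120 121 127]
 [147 146 146 145 133 109  93  95 117 140 146 146 145 144 144 144]
 [ 92  91  91  91  87  84  87  91  91  92  91  91  92  90  90  90]]
[[ 84  83  83  82  83  84  86  88  85  80  78  79  78  79  82  83]
 [119 119 119 118 117 110  96  89  87  85  83  83  87  95 108 117]
 [168 168 168 168 165 147 114  93  92  95  97  97 101 122 150 165]
 [182 181 181 181 177 158 119  96  95  99 101 101 106 128 159 178]
 [182 182 182 182 178 158 119  94  97 102 105 105 110 130 162 179]
 [182 183 182 182 178 158 119  98 108 125 130 131 134 147 168 180]
 [183 183 182 182 178 159 119 102 128 159 169 170 171 174 178 181]
 [182 182 181 182 179 158 119 104 134 170 182 182 183 181 181 183]
 [182 182 181 181 178 158 119 104 134 170 180 182 182 183 182 183]
 [182 181 181 182 178 158 121 104 133 169 180 182 182 182 183 183]
 [181 181 182 181 178 159 122 107 136 169 180 182 183 182 183 183]
 [183 182 181 182 179 165 138 129 148 173 181 182 183 182 182 182]
 [182 182 181 181 181 176 168 165 171 179 182 182 182 182 182 182]
 [181 181 182 182 182 181 179 179 179 180 182 182 182 181 182 182]]
```

Call:
{"method": "send_rows", "body": {
  "deltas": [
    [[0, -3, 0, 0, 0, -8], [0, -7, 0, 0, 0, -16], [0.5, -11, 0, 0, 0, -20], [1, -15, 0, 0, 0, -20], [1.5, -19, 0, 0, 0, -20], [2, -20.8, 0, 0, 0, -20], [2, -20.8, 0, 0, 0, -20], [2, -20.8, 0, 0, 0, -20], [2, -20.8, -2, 0, 0, -20], [2, -20.8, -4, 0, 0, -20], [2, -20.8, -6, 0, 0, -20], [2, -20.8, -7, 0, 0, -20]]
  ],
  "jaw": 0.4
}}

```text
clock: 57.6
tcp_pos: [0.6484, -0.1319, 0.0875]
orientation: [-0.002, 0.175, 0.985, 0.0]
wrist_force: [-0.0, -0.0, -0.3]
finger_gap: 0.0597
```

Call:
{"method": "send_rows", "body": {
  "deltas": [
    [[0, 0, 0, 0, 0, 0], [0, 0, 0, 0, 0, 0], [0, 0, 0, 0, 0, 0]]
  ]
}}

```text
clock: 57.9
tcp_pos: [0.6505, -0.1342, 0.0907]
orientation: [0.001, 0.176, 0.984, -0.0]
wrist_force: [0.3, -0.1, -0.2]
finger_gap: 0.0597
```

Call:
{"method": "send_rows", "body": {
  "deltas": [
    [[0, 0, 0, 0, 0, 0], [0, 0, 0, 0, 0, 0], [0, 0, 0, 0, 0, 0], [0, 0, 0, 0, 0, 0], [0, 0, 0, 0, 0, 0], [0, 0, 0, 0, 0, 0]]
  ],
  "jaw": -1
}}

```text
clock: 58.5
tcp_pos: [0.6502, -0.135, 0.091]
orientation: [0.001, 0.176, 0.984, -0.0]
wrist_force: [-1.0, -1.1, 5.7]
finger_gap: 0.0401
```

```bash
python3 - <<'E'
from h import *
s=get_state(); print(s['clock'],s['tcp_pos'],s['finger_gap'],np.degrees(Rn.from_matrix(pose()[:3,:3]@np.diag([-1,1,-1])).as_rotvec()))
E
```

```text
58.5 [ 0.65020251 -0.13500681  0.09102594] 0.04008616475266204 [ -0.04463819  -0.12764686 -20.27440607]
```

Call:
{"method": "send_rows", "body": {
  "deltas": [
    [[0, 0, 0, 0, 0, 6], [0, 0, 0, 0, 0, 12], [0, 0, 0, 0, 0, 18], [0, 0, 0, 0, 0, 24], [0, 0, 0, 0, 0, 30], [0, 0, 0, 0, 0, 34], [0, 0, 0, 0, 0, 36], [0, 0, 0, 0, 0, 36], [0, 0, 0, 0, 0, 36], [0, 0, 0, 0, 0, 36]]
  ]
}}

```text
clock: 59.5
tcp_pos: [0.6502, -0.1343, 0.091]
orientation: [0.001, -0.137, 0.991, -0.0]
wrist_force: [-2.1, 2.2, 5.5]
finger_gap: 0.0404
```

```bash
python3 - <<'E'
from h import *
s=get_state(); print(s['clock'],s['tcp_pos'],s['finger_gap'],s['ft_torque'],np.degrees(Rn.from_matrix(pose()[:3,:3]@np.diag([-1,1,-1])).as_rotvec()))
E
```

```text
59.5 [ 0.65023371 -0.13426849  0.0909842 ] 0.040414912356650366 [0.29374537 0.31449488 0.1090138 ] [-9.12374552e-03 -1.19786752e-01  1.57650279e+01]
```

Release and look.

Call:
{"method": "send_rows", "body": {
  "deltas": [
    [[0, 0, 0, 0, 0, 0], [0, 0, 0, 0, 0, 0], [0, 0, 0, 0, 0, 0], [0, 0, 0, 0, 0, 0], [0, 0, 3, 0, 0, 0], [0, 0, 7, 0, 0, 0], [0, 0, 7, 0, 0, -8], [0, 3, 7, 0, 0, -15.8], [0, 8, 7, 0, 0, -15.8], [-1, 12, 7, 0, 0, -15.8], [-1, 16, 7, 0, 0, -15.8], [-2, 20.6, 7, 0, 0, -15.8]]
  ],
  "jaw": 0.4
}}

```text
clock: 60.7
tcp_pos: [0.6302, 0.0725, 0.1592]
orientation: [0.001, 0.001, 1.0, -0.0]
wrist_force: [0.1, 1.0, -0.5]
finger_gap: 0.0597
```

Call:
{"method": "send_rows", "body": {
  "deltas": [
    [[0, 0.2, 0, 0, 0, 0], [0, 0.2, 0, 0, 0, 0], [0, 0.2, 0, 0, 0, 0], [0, 0.2, 0, 0, 0, 0], [0, 0.2, 0, 0, 0, 0], [0, 0.2, 0, 0, 0, 0], [0, 0.2, 0, 0, 0, 0], [0, 0.2, 0, 0, 0, 0]]
  ],
  "jaw": -0.6
}}

```text
clock: 61.5
tcp_pos: [0.6297, 0.0732, 0.1593]
orientation: [-0.0, 0.001, 1.0, 0.0]
wrist_force: [-0.4, -0.2, 0.7]
finger_gap: 0.0171
```

```bash
cat >> h.py <<'E'
def half(r,bgL,bgR):
    i=int(r.argmin()); L=(bgL+r[i])/2; R=(bgR+r[i])/2; a=i
    while r[a]<L: a-=1
    b=i
    while r[b]<R: b+=1
    return (a+(L-r[a])/(r[a+1]-r[a]) + b-1+(R-r[b-1])/(r[b]-r[b-1]))/2
E
python3 - <<'E'
from h import *
s=get_state(); print(s['clock'],s['tcp_pos'],s['orientation'])
p=shot('wrist'); acc=[p['img'].astype(float)]; save(p,'w21')
for i in range(5): acc.append(shot('wrist')['img'].astype(float))
g=np.mean(acc,0).mean(2)
np.save('g21.npy',g)
print(g[206:216,270:290].round().astype(int)); print(g[236:248,270:290].round().astype(int))
a=cv2.imread('pics/w21.png')[150:310,170:390]; cv2.imwrite('pics/w21c.png',cv2.resize(a,None,fx=3.6,fy=3.6,interpolation=2))
edge(p,150,262,168,182,.045,1)
E
```

```text
61.5 [0.62971009 0.07321842 0.15928025] [-6.55049362e-06  7.93619649e-04  9.99999684e-01  5.42386091e-05]
[[196 185 184 182 181 183 184 181 168 134 100  94  99 102 102 101  99  97
   98 107]
 [185 182 183 182 182 183 185 183 168 134 100  93 100 108 106 104 102 100
  101 109]
 [168 174 178 179 179 181 181 179 164 130  98  96 112 125 124 123 121 119
  120 125]
 [161 163 165 165 165 166 166 164 150 120  95  99 123 145 151 150 149 149
  148 150]
 [157 152 147 147 147 147 147 144 134 109  91  97 119 139 145 145 145 145
  144 144]
 [140 128 113 108 108 109 108 108 102  92  89  91  98 106 108 109 109 108
  107 108]
 [106 101  93  91  91  91  92  90  88  85  88  91  90  91  91  90  91  91
   91  90]
 [ 91  91  90  90  90  91  90  90  87  85  89  90  90  90  90  90  90  90
   90  90]
 [ 90  91  91  90  90  90  89  89  88  86  88  90  91  90  90  90  90  90
   90  91]
 [ 90  91  91  92  91  90  90  90  89  87  88  90  91  91  90  90  91  90
   90  90]]
[[168 168 168 168 168 167 168 164 144 107  90  91  95  96  96 104 131 161
  169 169]
 [181 181 182 182 181 182 181 176 155 111  90  92  98 100 
[... 221 characters left out ...]
1 181 178 156 112  97 122 154 168 170 171 175 180
  182 182]
 [182 181 182 182 182 182 181 178 156 114  99 128 164 179 181 182 182 181
  182 182]
 [182 181 182 181 182 181 182 178 157 117 102 129 164 179 181 182 182 182
  182 181]
 [182 182 181 181 182 181 181 177 157 119 102 131 166 180 182 182 182 181
  181 181]
 [181 181 181 181 182 182 181 177 159 122 106 132 166 180 182 182 182 182
  182 182]
 [181 181 181 182 181 181 182 179 164 136 126 145 169 179 182 181 182 181
  182 181]
 [180 182 181 182 182 181 181 179 173 163 160 167 177 181 182 182 182 181
  182 182]
 [181 182 182 182 181 182 181 181 179 178 178 179 180 182 181 182 181 181
  182 181]]
machine yaw -0.23  n 112  at x 608.0 y 32.9
```

View pics/w21c.png

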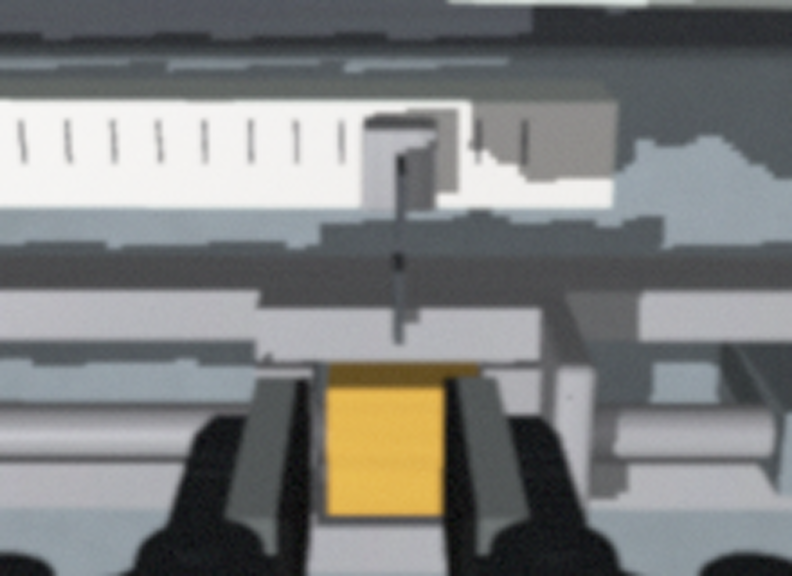

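```bash
python3 - <<'E'
from h import *
p=shot('wrist')
ys=[edge(p,150,262,168,182,.045,1),edge(p,150,262,196,209,.045,-1),edge(p,100,235,222,233,.05,1)]
a,b=atz(p,[[280.3,209.5],[279.86,241.5]],.076)*1e3
t=np.radians(np.mean(ys)); m=lambda q:-np.sin(t)*q[0]+np.cos(t)*q[1]
print(a,b,b[1]-a[1], m(b)-m(a))
# pixel convention / camera up-vector sanity: same y line in image
print(proj(p,[a/1e3,[b[0]/1e3,a[1]/1e3,.076]]))
E
```

```text
machine yaw -0.19  n 112  at x 607.9 y 24.4
machine yaw -0.23  n 112  at x 632.3 y 17.9
machine yaw -0.20  n 135  at x 649.8 y -12.3
[624.63740337  78.0643891   76.        ] [648.93135005  77.84763759  76.        ] -0.21675150935668341 -0.12884904405184727
[[280.3        209.5       ]
 [280.15864625 241.49972482]]
```

Call:
{"method": "send_rows", "body": {
  "deltas": [
    [[0, 0, 4, 0, 0, 0], [-4, -2, 8, 0, 0, 0], [-8, -4, 12, 0, 0, 0], [-12, -6, 15, 0, 0, 0], [-16, -8, 17, 0, 0, 0], [-20, -10, 17, 0, 0, 0], [-20, -10, 17, 0, 0, 0], [-20, -10, 17, 0, 0, 0], [-20, -10, 17, 0, 0, 0]]
  ]
}}

```text
clock: 62.75
tcp_pos: [0.4302, -0.0265, 0.3294]
orientation: [0.001, 0.001, 1.0, 0.0]
wrist_force: [0.1, 0.0, -1.4]
finger_gap: 0.0168
```

```bash
python3 - <<'E'
from h import *
s=get_state(); print(s['clock'],s['tcp_pos'],s['wrist_force'])
for n in ('top','side','wrist'):
    p=shot(n); save(p,n+'F'); C=cloud(p)
    if n!='wrist':
      for t in ['spray','socket','mallet','offcut1','bar1']:
        for d in silhouettes(p,t)[:5]:
          if d['conf']>.4: print(n,t,round(d['conf'],2),np.round(d['box']),np.nanmedian(C[d['mask']],axis=0).round(3))
E
```

```text
62.75 [ 0.43021128 -0.02646703  0.32936773] [ 0.09147177  0.00488903 -1.41889608]
top spray 0.66 [429. 205.   7.  13.] [ 0.521 -0.366  0.02 ]
top socket 0.6 [423. 160.  19.  14.] [ 0.649 -0.341  0.052]
top mallet 0.94 [113. 202.  50.  99.] [0.556 0.522 0.022]
top offcut1 0.44 [431. 205.  12.  15.] [ 0.522 -0.367  0.018]
top bar1 0.53 [345. 204.  12.  10.] [ 0.524 -0.126  0.02 ]
top bar1 0.45 [424. 158.  18.  15.] [ 0.648 -0.341  0.053]
side spray 0.94 [330. 121.  18.  44.] [ 0.315 -0.444  0.082]
side spray 0.54 [275. 172.  20.   5.] [ 0.501 -0.192  0.021]
side socket 0.54 [239. 141.   8.  17.] [ 0.648 -0.338  0.038]
side bar1 0.71 [276. 174.  22.   9.] [ 0.5   -0.193  0.021]
side bar1 0.46 [299. 173.  16.   4.] [ 0.429 -0.196  0.021]
```

View pics/wristF.png

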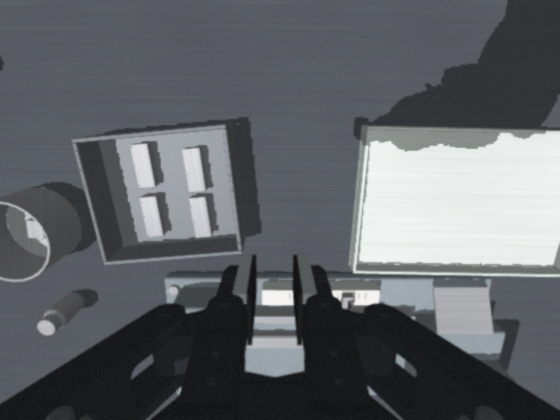

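View pics/sideF.png

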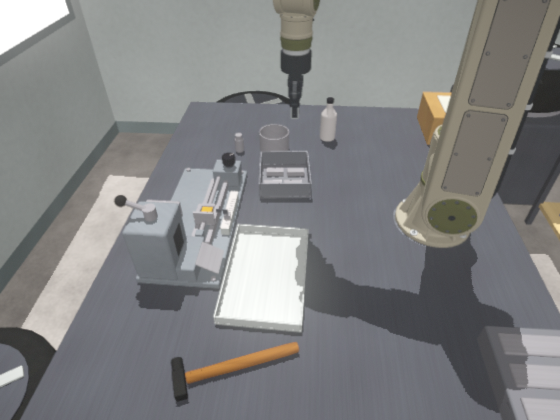

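View pics/topF.png

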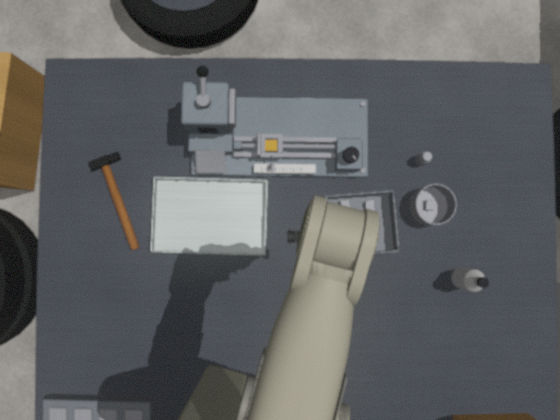

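All is in place: the tray is empty, four bars are in the tote, the offcut is in the tin, the fins are aligned and the bystanders have not moved.

```bash
python3 -c "
from workcell import hand_in; print(hand_in())"
```

```text
the job is handed in; nothing more can be done
None
```

The changeover is done and handed in at about 63 s of the 210 s allowed.

- **Tray:** it held four bars and one offcut. All four bars now lie flat in the tote and the offcut is in the scrap tin. The last pictures show the tray empty.
- **Length stop:** I used only the knob. I wound the stop away from the head until the wrist camera showed it about 9 mm past the mark. I then wound it back towards the head in two turns, with a measurement between them.
- **Alignment:** the stop's fin ended 0.1 to 0.2 mm short of the mark's fin, still on the side away from the head. That is about the accuracy of the measurement, so I left it there rather than turn the knob again. The last turn was towards the head, and the picture shows play only on the far side of the nut.
- **Bystanders:** the spray bottle, socket and mallet were found where they started, within the cameras' few-millimetre agreement.
- **Checks that disagreed:**
  - The networks gave a few wrong matches in the final pictures, for example the offcut in the tin reported as the spray bottle. I set those aside after looking at the pictures.
  - The top camera placed things 3 to 4 mm nearer the robot than the wrist camera did. I used the wrist camera for grasping, and every grasp held.

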